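# Pack and lock the topping caddy for the coffee cart

## Task

Pack the topping caddy for the coffee cart: stand every cocoa and cinnamon jar that is on the counter upright in a well of its own in the grey caddy, turning the caddy's red turnbuttons out of the lid's way if they are in it. Then put the blue lid on, press it down past its sprung catches until it sits level on the rim all round, and turn both red turnbuttons square across the lid's end tabs to lock it. Some of the four jars may be missing today; leave the other things on the counter where they are.

Things in the scene. Friction and masses are not known exactly. Their poses are not given: they have to be found in the camera images.
- caddy: Grey open case on non-slip feet (it does not move), 80 x 260 mm, walls 50 mm high and 6 mm thick, long along its y axis. Origin: centre of its underside, z up. Inside, a cork block (top 37 mm above the counter) has four wells 33 mm deep in a row along y. A bracket with a red turnbutton stands out at each end (whole length 366 mm).
- well_1 (a point): Centre of well 1's floor, 4 mm above the counter: a round hole 48 mm across and 33 mm deep in the cork block, 60 mm from the next well; the jars (40 to 45 mm) stand on the floor. Well 1 is at the caddy's -y end, well 4 at its +y end.
- well_2 (a point): Centre of well 2's floor, 4 mm above the counter: a round hole 48 mm across and 33 mm deep in the cork block, 60 mm from the next well; the jars (40 to 45 mm) stand on the floor. Well 1 is at the caddy's -y end, well 4 at its +y end.
- well_3 (a point): Centre of well 3's floor, 4 mm above the counter: a round hole 48 mm across and 33 mm deep in the cork block, 60 mm from the next well; the jars (40 to 45 mm) stand on the floor. Well 1 is at the caddy's -y end, well 4 at its +y end.
- well_4 (a point): Centre of well 4's floor, 4 mm above the counter: a round hole 48 mm across and 33 mm deep in the cork block, 60 mm from the next well; the jars (40 to 45 mm) stand on the floor. Well 1 is at the caddy's -y end, well 4 at its +y end.
- lid_seat (a point): Where the lid's origin lies when the lid is fully seated: on the caddy's centre line, 40 mm above the counter, axes as the caddy's. Two sprung ball catches in each short end wall hold a lid that is merely laid on about 6 mm too high; about 5 to 18 N straight down on the handle pushes it past them all.
- lid: Loose deep blue cover, slick below, 0.28 kg, 80 x 260 mm (298 mm with the 36 mm wide end tabs), long along its y axis; same after a half turn. Origin: centre of its lower edge, z up. Its lip (64 x 245 mm outside, 10 mm deep) goes inside the caddy's walls (3 mm to spare at the long walls, 1.5 mm at the short); the 5 mm flange above rests on the rim. Hollow, 79 mm high without handle.
- lid_handle (a point): Centre of the lid's black handle bar, 97 mm above the lid's origin: 14 mm wide (lid's x), 80 mm long (lid's y), 18 mm high, with a 9 mm gap between it and the cover top; grip it across x.
- left_button (a joint): Angle (rad) of the red turnbutton at the caddy's +y end, about a vertical axis: 0 = arm along the caddy's +x, clear of the lid (clear below 0.25, stop at -0.3); 1.57 = arm pointing at the caddy, across the lid's tab (locked; stop at 1.62). Grows clockwise seen from above. Stays where left (friction 0.03 N m). Passes 2 mm over a seated lid's tab; a lid that is not down blocks it.
- right_button (a joint): Angle (rad) of the red turnbutton at the caddy's -y end, about a vertical axis: 0 = arm along the caddy's +x, clear of the lid (clear below 0.25, stop at -0.3); 1.57 = arm pointing at the caddy, across the lid's tab (locked; stop at 1.62). Grows anticlockwise seen from above. Stays where left (friction 0.03 N m). Passes 2 mm over a seated lid's tab; a lid that is not down blocks it.
- left_fin (a point): On the left turnbutton's axis (caddy's +y end), 84 mm above the counter, 165 mm from the caddy's centre; x axis along the arm. Its finger grip: an upright fin 9 mm thick, 32 mm long (along the arm), 63 to 90 mm above the counter. The flat arm below (57 to 63 mm up, 14 mm wide) reaches 36 mm from the axis.
- right_fin (a point): On the right turnbutton's axis (caddy's -y end), 84 mm above the counter, 165 mm from the caddy's centre; x axis along the arm. Its finger grip: an upright fin 9 mm thick, 32 mm long (along the arm), 63 to 90 mm above the counter. The flat arm below (57 to 63 mm up, 14 mm wide) reaches 36 mm from the axis.
- cinnamon_a: Cinnamon jar: glass jar with a green cap, 45 mm across, 106 mm high, 0.11 kg; stands upright on the counter, origin at the centre of its underside, z up. May be absent.
- cinnamon_b: Cinnamon jar: glass jar with a green cap, 45 mm across, 106 mm high, 0.11 kg; stands upright on the counter, origin at the centre of its underside, z up. May be absent.
- cocoa_a: Cocoa jar: glass jar with a black cap and green label, 40 mm across, 105 mm high, 0.11 kg; stands upright on the counter, origin at the centre of its underside, z up. May be absent.
- cocoa_b: Cocoa jar: glass jar with a black cap and green label, 40 mm across, 105 mm high, 0.11 kg; stands upright on the counter, origin at the centre of its underside, z up. May be absent.
- card_reader: Bystander: black card terminal lying behind the caddy, 209 x 79 x 32 mm, origin under its centre.
- pad: Bystander: red order pad, 148 x 103 x 12 mm, origin under its centre.
- pepper: Bystander: pepper shaker with a grey top, 44 mm across, 90 mm high, origin under its centre. It is not one of the jars.
- jug: Bystander: small steel milk jug, 72 x 94 x 80 mm, origin under its centre.
- sachet: Bystander: brown sugar sachet, 28 x 60 x 9 mm, origin under its centre.
- bun: Bystander: dark muffin, 78 mm across, 70 mm high, origin under its centre.
Not all that is in view belongs to the job. What is shaped like the cinnamon_b but yellow is not meant. What is shaped like the cocoa_a but purple or turquoise is not meant.

How it is judged:
On the way, in this order (a step that is already met when the one before it is completed fails the run):
1. every jar that is there stands upright in a well ((horizontal distance between cinnamon_a and well_1 below 0.01 m or horizontal distance between cinnamon_a and well_2 below 0.01 m or horizontal distance between cinnamon_a and well_3 below 0.01 m or horizontal distance between cinnamon_a and well_4 below 0.01 m) and z of each of cinnamon_a, cinnamon_b, cocoa_a, cocoa_b in the frame of caddy below 0.009 m and angle between each of cinnamon_a, cinnamon_b, cocoa_a, cocoa_b's own z axis and vertical below 0.12 rad and (horizontal distance between cinnamon_b and well_1 below 0.01 m or horizontal distance between cinnamon_b and well_2 below 0.01 m or horizontal distance between cinnamon_b and well_3 below 0.01 m or horizontal distance between cinnamon_b and well_4 below 0.01 m) and (horizontal distance between cocoa_a and well_1 below 0.01 m or horizontal distance between cocoa_a and well_2 below 0.01 m or horizontal distance between cocoa_a and well_3 below 0.01 m or horizontal distance between cocoa_a and well_4 below 0.01 m) and (horizontal distance between cocoa_b and well_1 below 0.01 m or horizontal distance between cocoa_b and well_2 below 0.01 m or horizontal distance between cocoa_b and well_3 below 0.01 m or horizontal distance between cocoa_b and well_4 below 0.01 m)), for 0.2 s.
2. the lid is seated level on the rim, over the jars (all of step 1 and horizontal distance between lid and lid_seat below 0.006 m and z of lid in the frame of lid_seat below 0.0025 m and angle between the y axis of lid and the y axis of caddy, either way round below 0.05 rad and angle between lid's own z axis and vertical below 0.025 rad), for 0.2 s.
3. both turnbuttons lie across the seated lid's tabs (horizontal distance between lid and lid_seat below 0.006 m and z of lid in the frame of lid_seat below 0.0025 m and angle between the y axis of lid and the y axis of caddy, either way round below 0.05 rad and angle between lid's own z axis and vertical below 0.025 rad and value of joint each of left_button, right_button above 1.25 rad), for 0.2 s.
At the end, for the whole second after the job is handed in: Every jar present stands upright on the floor of a well (within 10 mm of its centre), the lid sits level on the rim (within 2.5 mm of fully down, 6 mm sideways), and both turnbuttons are turned past 1.25 rad across the tabs (all of step 1 and all of step 3); the robot touches nothing.
It fails at once if a bystander is pushed more than 30 mm from its place (distance of any of card_reader, pad, pepper, jug, sachet, bun from where it was at the start of the episode above 0.03 m).
Of cinnamon_a, cinnamon_b, cocoa_a, cocoa_b only 2 to 4 are there at a start; the rules pass over those that are not, and their reading is None.
At some moment in a run one of lid may be knocked a few centimetres aside while the robot is not near it.
It also fails if it takes over 210 s, if anything falls off the work surface, if the arm or the gripper's body presses on something with over 40 N, if the wrist force passes 120 N, or if a joint passes its speed limit or range.

## Robot

A 6-joint arm with a two-finger parallel gripper is mounted at the origin on a cart in front of the work surface, level with it; the furniture and walls round the work are solid. World frame = base frame: x ahead of the robot, y to its left, z up, the work surface at z = 0. Lengths are in m, angles in rad, forces in N, time in s.
With the tool pointing down it reaches from about 0.3 to 1 m from the base axis. Payload 5.1 kg.
Tool frame: the origin (TCP) lies on the centre line of the jaws, within the pads' length; the fingertips stand 11 mm ahead of it and the grasp point (between the pads) lies 8 mm behind it; z points along the fingers, y is the line along which they close (so a half turn about z gives the same grasp; the last joint's range is limited). The gripper opens to 95 mm and grips with 3 to 60 N. Pads are 20 mm wide; open, the fingers measure 119 mm over their backs; the gripper's body (75 mm by 180 mm) begins 59 mm behind the grasp point.
Start: joints at [-1.194, 0.124, 1.65, -0, 1.367, -0.083], TCP at [0.288, -0.582, 0.226] pointing down, gripper open.
Joint ranges: [-2.61, 2.61], [-1.02, 2.33], [0.03, 2.71], [-1.35, 4.49], [0.32, 2.68], [-2.91, 2.91]. Speed limits (rad/s): [2.57, 2.57, 3.14, 3.14, 3.14, 3.14].

## Interface

Orientations are given as a unit quaternion [w, x, y, z].
In Python, from cell import * gives the robot as it stands. The module is installed in compiled form; this text tells all that it offers.
- The arm moves only by the tool jog_arm, never from a script. Its argument "series" is a list of rows, each a list of 4 numbers: the shift along the world's x, y, z in cm, then the turn about the world's z in rad. A call has exactly 5 rows; each row shifts and turns the commanded pose from where the row before left it; what a row does not reach is not made up. A row lasts 1/10 s, in which the tool goes at most 50 mm and 8.59 degrees, less where a joint would pass 70% of its speed; a pose out of reach is approached as far as the arm can. A call is refused whole if a number of a shift passes 5 or a number of a turn 0.15, either way. A call with a gripper value outside its range is refused whole. "claw" is the finger opening in cm, from 0 to 9.51, set as the call begins (left out, the last holds). The fingers move at their own pace and stop on an object; "force" is the grip in N (left out, the last holds). Time passes only in rows, so rows that do not move let the fingers close, or fill a call up. It gives the time, the measured TCP pose, the force, the opening and the grip force at its end, in the units of the state.
- get_state(): the state, without advancing time (a new reading comes with each control period).
- snapshot(name): name is "scene" or "top"; returns a dict with "image" (420x560x3 uint8, red, green, blue), "fx", "fy", "cx", "cy" (pixels), "distortion" ([k1, k2, p1, p2, k3] as OpenCV has them; the pictures are not rectified), "R" (3x3) and "t" (3): a world point X has camera coordinates R X + t. Camera axes: x right, y down, z forward; pixel columns grow to the right and rows downward; lengths in m; the calibration is good to about 2 mm. A picture is of the moment at which its call begins. There is no depth.
- finish_job(): hands the job in; it is judged then, once.
The state is a dict: "time": time; "joints": joint angles; "qvel": joint speeds; "joint_torque": joint torques, N m; "ee_pos": TCP position; "tcp_rot": TCP orientation; "ft_force": force on the tool from outside, world axes, zero at the start; "torque": the same for the moment, N m; "gripper_width": finger opening in m; "gripper_force": force on a finger pad.
Only numpy, scipy, OpenCV 4.12 (cv2) and the standard library are available. Lean on these libraries where they do the work, as an engineer would, in place of code of your own. Each camera call takes 0.05 s, during which the arm holds its last target. There are 200 camera calls.

## Working session

There is one attempt and no reset: what is moved stays moved. The work goes in short steps, Python scripts to look and compute and a tool call to move; the robot and the scene stay as the last step left them, time stands still between calls to the robot, and variables do not carry over. Pictures are saved under pics/ and viewed, at most 14 in all, crops included, and the job is handed in when it is done.

Besides the shell and the picture viewer there is one more tool, called after "Call:" in YAML: its name, and indented under it one key for each argument. jog_arm: Moves the arm, as the interface text tells. Its arguments: {"type":"object","properties":{"series":{"type":"array"},"claw":{"type":"number"},"force":{"type":"number"}},"required":["series"]}

```bash
mkdir -p pics
cat > h.py <<'E'
from cell import *
import numpy as np, cv2
def snap(n):
    s=snapshot(n); s['K']=np.array([[s['fx'],0,s['cx']],[0,s['fy'],s['cy']],[0,0,1]]); s['D']=np.array(s['distortion']);s['R']=np.array(s['R']);s['t']=np.array(s['t']);return s
def ray(s,uv,z):
    p=cv2.undistortPoints(np.array(uv,float).reshape(-1,1,2),s['K'],s['D']).reshape(-1,2)
    d=np.c_[p,np.ones(len(p))]@s['R']; c=-s['R'].T@s['t']
    return c+d*((z-c[2])/d[:,2])[:,None]
def proj(s,X):
    return cv2.projectPoints(np.array(X,float).reshape(-1,1,3),cv2.Rodrigues(s['R'])[0],s['t'],s['K'],s['D'])[0].reshape(-1,2)
def save(s,n,box=None,k=1):
    im=s['image'][:,:,::-1]
    if box: im=im[box[1]:box[3],box[0]:box[2]]
    cv2.imwrite('pics/'+n+'.png',cv2.resize(im,None,fx=k,fy=k,interpolation=cv2.INTER_CUBIC))
E
python3 - <<'E'
from h import *
for n in('top','scene'):
    s=snap(n); save(s,n+'0',k=1.42); np.save(n+'0.npy',s['image']); print(n,-s['R'].T@s['t'],s['R'].round(2).tolist(),s['fx'])
st=get_state();print(st['time'],st['tcp_rot'],st['ee_pos'],st['gripper_width'])
E
```

```text
top [-0.07219716  0.00928227  1.78861119] [[0.01, -1.0, 0.01], [-0.94, -0.01, -0.35], [0.35, -0.01, -0.94]] 541.3837887152804
scene [-0.19823206  1.12208586  1.21016223] [[-0.81, -0.59, 0.02], [-0.39, 0.51, -0.77], [0.44, -0.63, -0.64]] 450.3413367855788
0.1 [-9.23575729e-04  9.73688877e-01  2.27879573e-01 -1.36870297e-04] [ 0.28822244 -0.581983    0.22451929] 0.09539324156125922
```

View pics/top0.png

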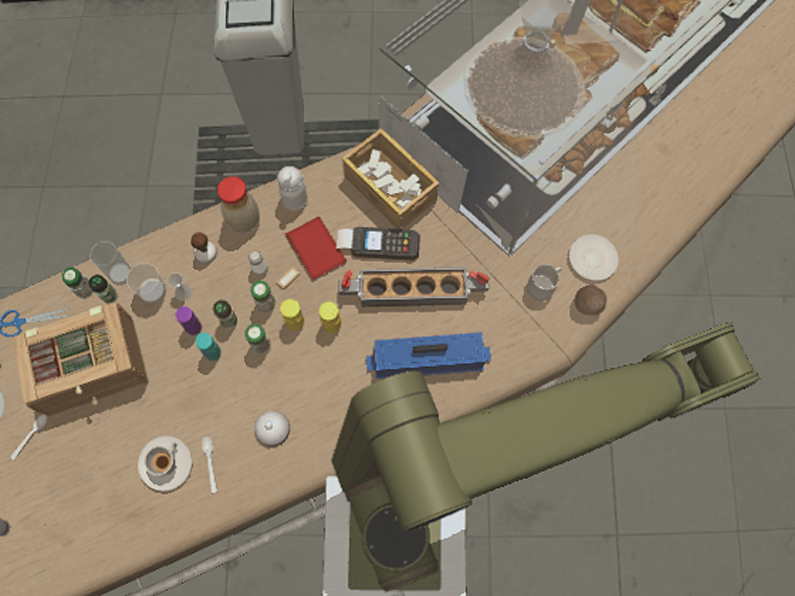

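View pics/scene0.png

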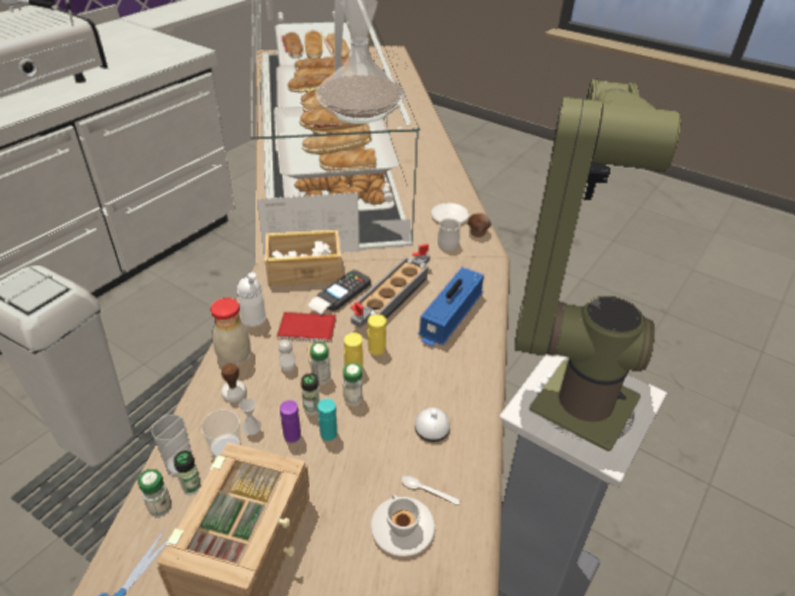

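The top view (scaled ×1.42) shows the caddy at (413,287), the lid at (430,355) and the card reader at (378,242). Green-capped jars stand at (262,290), (256,333) and (72,277). Black-capped jars stand at (224,310) and (98,283). The yellow, purple and turquoise ones are decoys. I'll enlarge the candidates.

Run:
```python
from h import *
s=snap('top'); c=snap('scene')
a=s['image'][150:270,30:250]; b=c['image'][225:370,80:280]
A=cv2.resize(a,(770,420),interpolation=cv2.INTER_CUBIC)
B=cv2.resize(b,(800,580),interpolation=cv2.INTER_CUBIC)
cv2.imwrite('pics/ja.png',A[:,:,::-1]);cv2.imwrite('pics/jb.png',B[:,:,::-1])
k=1.42
for n,p in dict(g1=(262,286),g2=(256,329),g3=(72,272),b1=(224,305),b2=(98,280)).items(): print(n,ray(s,[np.array(p)/k],.105).round(3))
```

```text
g1 [[0.573 0.316 0.105]]
g2 [[0.466 0.322 0.105]]
g3 [[0.604 0.786 0.105]]
b1 [[0.524 0.402 0.105]]
b2 [[0.584 0.717 0.105]]
```

View pics/ja.png

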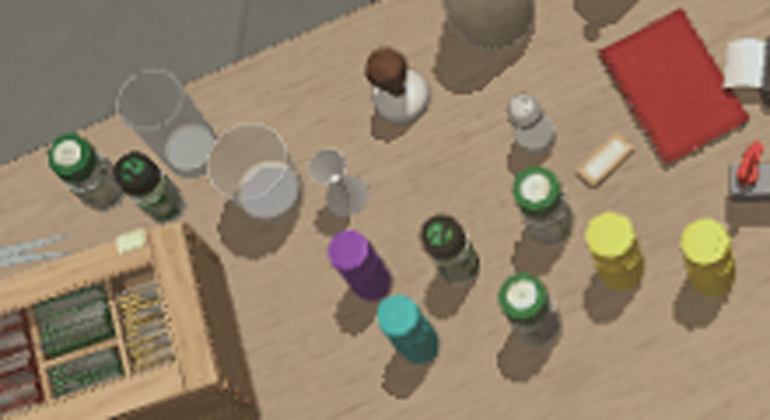

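View pics/jb.png

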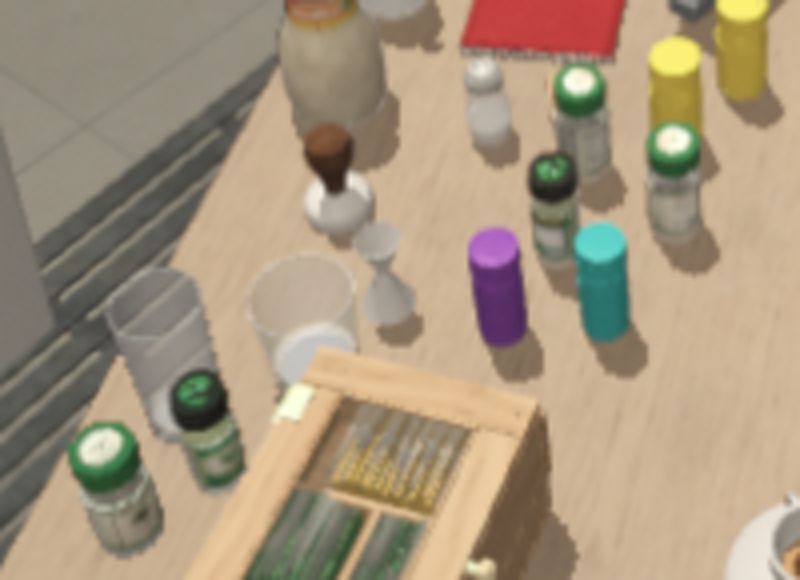

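Candidates: green caps at top px (184,203), (180,232) and (51,193), and black caps at (158,216) and (69,198). There are at most two cinnamon jars, yet three green caps are visible. The far pair looks like fixed shelf decor, with no cast shadow and right at the edge of reach. I'll check the shadows numerically and measure positions.

```bash
cat >> h.py <<'E'
def blob(m,amin=15):
    n,l,st,c=cv2.connectedComponentsWithStats(m.astype(np.uint8),connectivity=8)
    return [(c[i].round(1).tolist(),st[i].tolist()) for i in range(1,n) if st[i,4]>=amin]
def tri(s,u,c,v):
    A=ray(s,[u],0)[0];C=-s['R'].T@s['t'];B=ray(c,[v],0)[0];E=-c['R'].T@c['t']
    d=(A-C)/np.linalg.norm(A-C);e=(B-E)/np.linalg.norm(B-E)
    k=np.linalg.lstsq(np.c_[d,-e],E-C,rcond=None)[0];P=C+d*k[0];Q=E+e*k[1];return (P+Q)/2,np.linalg.norm(P-Q)
E
python3 - <<'E'
from h import *
s=snap('top');c=snap('scene')
for S,nm in((s,'top'),(c,'scene')):
    im=S['image'];h=cv2.cvtColor(im,cv2.COLOR_RGB2HSV)
    H,Sa,V=[h[...,i].astype(int) for i in range(3)]
    print(nm,'green');[print(b) for b in blob((H>55)&(H<85)&(Sa>120)&(V>40),12)]
    print('red');[print(b) for b in blob(((H<5)|(H>174))&(Sa>170)&(V>110),12)]
    print('blue');[print(b) for b in blob((H>104)&(H<122)&(Sa>130)&(V>40),150)]
    # Cork wells
V=cv2.cvtColor(s['image'],cv2.COLOR_RGB2GRAY)
def mean(P): 
    u=proj(s,[P])[0].astype(int); return V[u[1]-1:u[1]+2,u[0]-1:u[0]+2].mean().round()
# shadow profile: offsets on table from each jar
for n,p in dict(g1=(.573,.316),g2=(.466,.322),g3=(.604,.786),b1=(.524,.402),b2=(.584,.717)).items():
    print(n,[[mean((p[0]+dx,p[1]+dy,0)) for dy in(-.04,0,.03,.05)] for dx in(-.07,-.05,-.035,)])
E
```

```text
top green
([51.8, 190.8], [48, 189, 7, 7, 13])
([47.3, 197.2], [44, 193, 10, 7, 17])
red
([162.2, 132.6], [153, 125, 20, 17, 206])
blue
scene green
([106.9, 340.3], [98, 333, 16, 12, 38])
red
([297.2, 175.8], [292, 173, 9, 7, 31])
([157.4, 217.9], [149, 211, 19, 14, 147])
([251.8, 217.4], [248, 214, 7, 8, 34])
([216.3, 228.8], [197, 221, 38, 17, 500])
blue
([317.5, 215.8], [296, 190, 44, 53, 1055])
g1 [[np.float64(102.0), np.float64(154.0), np.float64(167.0), np.float64(137.0)], [np.float64(140.0), np.float64(130.0), np.float64(99.0), np.float64(153.0)], [np.float64(169.0), np.float64(100.0), np.float64(98.0), np.float64(153.0)]]
g2 [[np.float64(149.0), np.float64(153.0), np.float64(153.0), np.float64(154.0)], [np.float64(149.0), np.float64(122.0), np.float64(100.0), np.float64(155.0)], [np.float64(153.0), np.float64(98.0), np.float64(99.0), np.float64(156.0)]]
g3 [[np.float64(186.0), np.float64(164.0), np.float64(150.0), np.float64(151.0)], [np.float64(170.0), np.float64(150.0), np.float64(151.0), np.float64(150.0)], [np.float64(144.0), np.float64(145.0), np.float64(150.0), np.float64(152.0)]]
b1 [[np.float64(152.0), np.float64(151.0), np.float64(110.0), np.float64(121.0)], [np.float64(104.0), np.float64(146.0), np.float64(98.0), np.float64(139.0)], [np.float64(142.0), np.float64(104.0), np.float64(98.0), np.float64(154.0)]]
b2 [[np.float64(81.0), np.float64(167.0), np.float64(124.0), np.float64(159.0)], [np.float64(79.0), np.float64(161.0), np.float64(186.0), np.float64(192.0)], [np.float64(144.0), np.float64(157.0), np.float64(192.0), np.float64(164.0)]]
```

The three near jars cast clear shadows (≈100 against 150) and the far pair casts none. The job jars are therefore the green caps at (184,203) and (180,232) and the black cap at (158,216). Next I'll enlarge the caddy and lid.

Run:
```python
from h import *
s=snap('top');c=snap('scene')
a=cv2.resize(s['image'][180:275,230:355],(790,600),interpolation=cv2.INTER_CUBIC)
b=cv2.resize(c['image'][165:250,235:350],(800,591),interpolation=cv2.INTER_CUBIC)
cv2.imwrite('pics/ca.png',a[:,:,::-1]);cv2.imwrite('pics/cb.png',b[:,:,::-1])
```

```text
(no output)
```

View pics/ca.png

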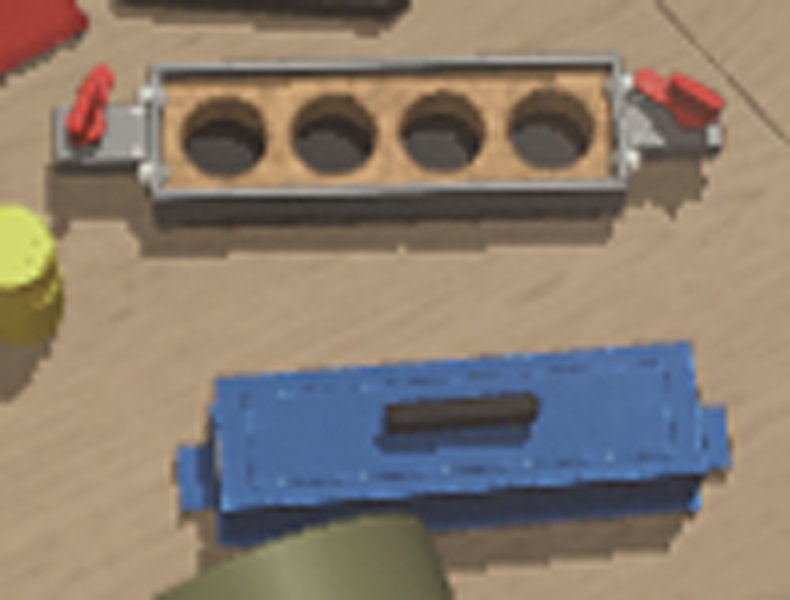

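View pics/cb.png

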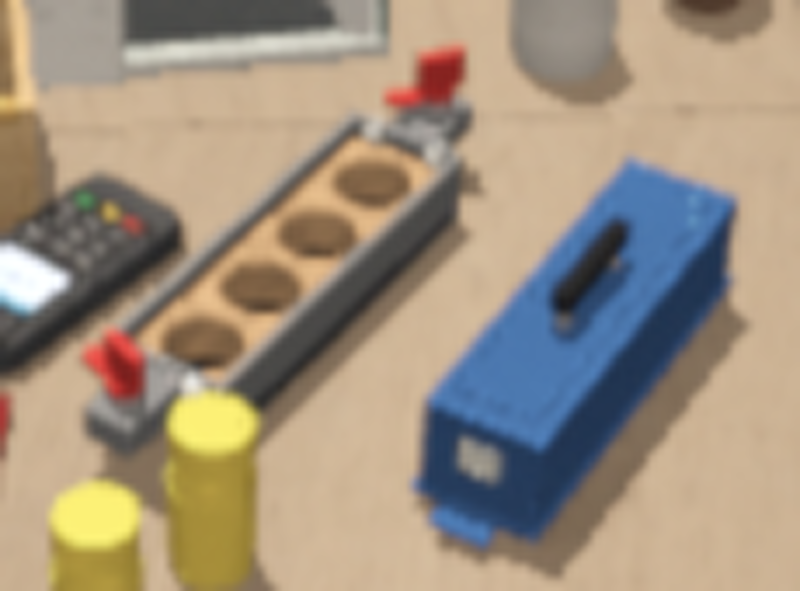

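Caddy +y is at image left. The left button is nearly clear, with its arm pointing up. The right button at crop (690,95) points mostly at the caddy, so it's in the way. Now measuring precisely.

```bash
cat > m.py <<'E'
from h import *
def up(S,x0,y0,x1,y1,k=8):
    return cv2.resize(S['image'][y0:y1,x0:x1],None,fx=k,fy=k,interpolation=cv2.INTER_CUBIC)
def back(p,x0,y0,k=8): return (np.array(p)+.5)/k-.5+[x0,y0]
def wells(S,box):
    k=8;g=up(S,*box).astype(int);h=cv2.cvtColor(g.astype(np.uint8),cv2.COLOR_RGB2HSV)
    cork=((h[...,2]>150)&(h[...,1]>85)&(h[...,0]<22)).astype(np.uint8)
    out=[]
    cs,hi=cv2.findContours(cork,cv2.RETR_CCOMP,cv2.CHAIN_APPROX_NONE)
    for c,q in zip(cs,hi[0]):
        if q[3]>=0 and cv2.contourArea(c)>25*64:
            e=cv2.fitEllipse(cv2.convexHull(c)); out.append((back(e[0],box[0],box[1]),np.array(e[1])/k))
    return out
if __name__=='__main__':
    s=snap('top');c=snap('scene')
    for S,b in((s,(254,188,330,212)),(c,(248,180,304,228))):
        for p,e in wells(S,b): print('well',p.round(1),e.round(1),ray(S,[p],.037)[0].round(4))
    P=lambda L:np.array([back(np.array(q)*8/6.32,230,180) for q in L])
    print('rim',(r:=ray(s,P([(152,65),(625,55),(632,185),(152,195)]),.05)).round(3).tolist(),r.mean(0))
    print('lid',(r:=ray(s,P([(215,380),(692,345),(700,480),(228,510)]),.079)).round(3).tolist(),r.mean(0))
    print('handle',ray(s,P([(386,415),(538,405)]),.106).round(4).tolist())
    Q=lambda L:np.array([(np.array(q)+.5)/6.957-.5+[235,165] for q in L])
    print('handle scene',ray(c,Q([(563,290),(617,232)]),.106).round(4).tolist())
    print('Lid scene',(r:=ray(c,Q([(632,163),(735,204),(545,448),(430,402)]),.079)).round(3).tolist(),r.mean(0))
    for n,a,b in(('g1',(537,187),(580,85)),('g2',(523,296),(673,147)),('b1',(441,236),(552,172))):
        u=(np.array(a)+.5)/3.5-.5+[30,150];v=(np.array(b)+.5)/4-.5+[80,225]
        print(n,tri(s,u,c,v),ray(s,[u],.106)[0].round(4),ray(c,[v],.106)[0].round(4))
    for nm,a,b in(('Lfin tops',(100,85),(120,352)),('Rfin',(695,97),(440,72))):
        print(nm,tri(s,P([a])[0],c,Q([b])[0]))
E
python3 m.py
```

```text
well [265.1 201.3] [13.7 14.6] [0.6021 0.0477 0.037 ]
well [282.4 200.8] [13.7 14.5] [ 0.6047 -0.0122  0.037 ]
well [299.5 200.4] [13.6 14.4] [ 0.6068 -0.0717  0.037 ]
well [316.6 200. ] [13.6 14.6] [ 0.6091 -0.1312  0.037 ]
rim [[0.639, 0.088, 0.05], [0.648, -0.172, 0.05], [0.572, -0.174, 0.05], [0.563, 0.086, 0.05]] [ 0.6057038  -0.04306912  0.05      ]
lid [[0.45, 0.049, 0.079], [0.472, -0.201, 0.079], [0.399, -0.203, 0.079], [0.38, 0.042, 0.079]] [ 0.42531501 -0.07804353  0.079     ]
handle [[0.4243, -0.039, 0.106], [0.4304, -0.117, 0.106]]
handle scene [[0.4282, -0.0401, 0.106], [0.4308, -0.1012, 0.106]]
Lid scene [[0.473, -0.192, 0.079], [0.405, -0.195, 0.079], [0.382, 0.047, 0.079], [0.451, 0.054, 0.079]] [ 0.42770859 -0.07131731  0.079     ]
g1 (array([0.5699326 , 0.32168473, 0.09782393]), np.float64(0.0013067807973943845)) [0.5662 0.3199 0.106 ] [0.565  0.3276 0.106 ]
g2 (array([0.46186368, 0.32803319, 0.09503896]), np.float64(0.0024908934624673106)) [0.4572 0.3255 0.106 ] [0.4567 0.3359 0.106 ]
b1 (array([0.52070562, 0.4110297 , 0.09800186]), np.float64(0.0047338651642714145)) [0.5155 0.4082 0.106 ] [0.5182 0.4163 0.106 ]
Lfin tops (array([0.61726406, 0.1143887 , 0.0697332 ]), np.float64(0.0036755665907114627))
Rfin (array([ 0.61680726, -0.20710846,  0.07136221]), np.float64(0.002901927348440249))
```

```bash
cat > m2.py <<'E'
from m import *
def mb(S,cen,r,f,k=8):
    x0,y0=int(cen[0]-r),int(cen[1]-r); g=up(S,x0,y0,x0+2*r,y0+2*r); h=cv2.cvtColor(g,cv2.COLOR_RGB2HSV).astype(int)
    m=f(h[...,0],h[...,1],h[...,2]).astype(np.uint8)
    n,l,st,c=cv2.connectedComponentsWithStats(m); i=1+np.argmax(st[1:,4])
    cs,_=cv2.findContours((l==i).astype(np.uint8),cv2.RETR_EXTERNAL,cv2.CHAIN_APPROX_NONE)
    e=cv2.fitEllipse(cv2.convexHull(max(cs,key=cv2.contourArea)))
    return back(e[0],x0,y0),np.array(e[1])/k
E
python3 - <<'E'
from m2 import *
s=snap('top');c=snap('scene')
import m
g=up(c,248,180,304,228);h=cv2.cvtColor(g,cv2.COLOR_RGB2HSV)
for th in(110,125,140,160,175):
    cork=((h[...,2]>th)&(h[...,1]>85)&(h[...,0]<22)).astype(np.uint8)
    cs,hi=cv2.findContours(cork,cv2.RETR_CCOMP,cv2.CHAIN_APPROX_NONE)
    o=[]
    for q,z in zip(cs,hi[0]):
        if z[3]>=0 and cv2.contourArea(q)>1200:
            e=cv2.fitEllipse(cv2.convexHull(q));o.append((ray(c,[back(e[0],248,180)],.037)[0][:2].round(4).tolist(),(np.array(e[1])/8).round(1).tolist()))
    print(th,o)
white=lambda H,S,V:(V>150)&(S<70)
for n,a,b in(('g1',(183.4,203),(225,246)),('g2',(179,234.5),(248,262))):
    for S,p in((s,a),(c,b)):
        q,e=mb(S,p,6,white);print(n,q.round(1),e.round(1),ray(S,[q],.106)[0].round(4))
G=lambda H,S,V:(H>40)&(H<95)&(S>60)
for S,p in((s,(156,217.4)),(c,(218,268))):
    q,e=mb(S,p,5,G);print('b1 logo',q.round(1),e.round(1),ray(S,[q],.105)[0].round(4))
Y=lambda H,S,V:(V<75)
for S,p in((s,(156,217.4)),(c,(218,268))):
    q,e=mb(S,p,10,Y);print('b1 dark',q.round(1),e.round(1),ray(S,[q],.095)[0].round(4))
print('pepper',ray(s,[((522+.5)/3.5+29.5,(108+.5)/3.5+149.5)],.088))
E
```

```text
110 []
125 [([0.6068, -0.0061], [6.2, 9.3]), ([0.6081, -0.0652], [5.2, 9.5])]
140 [([0.6109, -0.1264], [5.8, 10.1])]
160 []
175 []
g1 [182.4 203.2] [8.3 8.9] [0.5656 0.322  0.106 ]
g1 [224.2 244.8] [7.7 8.8] [0.5695 0.3246 0.106 ]
g2 [178.7 233.8] [8.6 9.3] [0.4587 0.3268 0.106 ]
g2 [247.9 259.5] [8.  9.3] [0.4619 0.3291 0.106 ]
b1 logo [154.9 216.4] [7.4 7.9] [0.5183 0.411  0.105 ]
b1 logo [217.5 266.8] [6.9 9.5] [0.5215 0.413  0.105 ]
b1 dark [156.2 217.6] [11.6 12.9] [0.5176 0.4086 0.095 ]
b1 dark [218.  269.2] [11.4 12.7] [0.5198 0.4136 0.095 ]
pepper [[0.65560709 0.34404659 0.088     ]]
```

Call:
jog_arm:
  series:
    - [3.2,3.7,0,0.06]
    - [3.2,3.7,0,0.06]
    - [3.2,3.7,0,0.06]
    - [3.2,3.7,0,0.06]
    - [3.2,3.7,0,0.06]
  claw: 4
  force: 20

```text
time: 1.1
ee_pos: [0.4494, -0.396, 0.2259]
tcp_rot: [0.0, 0.928, 0.372, 0.0]
ft_force: [1.5, -0.0, 1.0]
gripper_width: 0.0604
gripper_force: 0.0
```

Call:
jog_arm:
  series:
    - [3.2,3.7,0,0.06]
    - [3.2,3.7,0,0.06]
    - [3.2,3.7,0,0.06]
    - [3.2,3.7,0,0.06]
    - [3.2,3.7,0,0.06]

```text
time: 1.6
ee_pos: [0.6095, -0.2108, 0.2259]
tcp_rot: [0.0, 0.862, 0.507, 0.0]
ft_force: [0.6, -0.5, 0.3]
gripper_width: 0.04
gripper_force: 0.0
```

```bash
cat > look.py <<'E'
import sys
from h import *
def look(name,boxes):
    ims=[]
    for n,b in boxes:
        s=snap(n);i=s['image'][b[1]:b[3],b[0]:b[2]];k=min(398/i.shape[1],590/i.shape[0]);i=cv2.resize(i,None,fx=k,fy=k,interpolation=cv2.INTER_CUBIC)
        ims.append(cv2.copyMakeBorder(i,0,590-i.shape[0],0,398-i.shape[1],cv2.BORDER_CONSTANT)); print(n,b,k)
    cv2.imwrite('pics/'+name+'.png',np.hstack(ims)[:,:,::-1])
E
python3 - <<'E'
from look import *
look('rb1',[('top',(290,130,370,230)),('scene',(260,130,340,230))])
E
```

```text
top (290, 130, 370, 230) 4.975
scene (260, 130, 340, 230) 4.975
```

View pics/rb1.png

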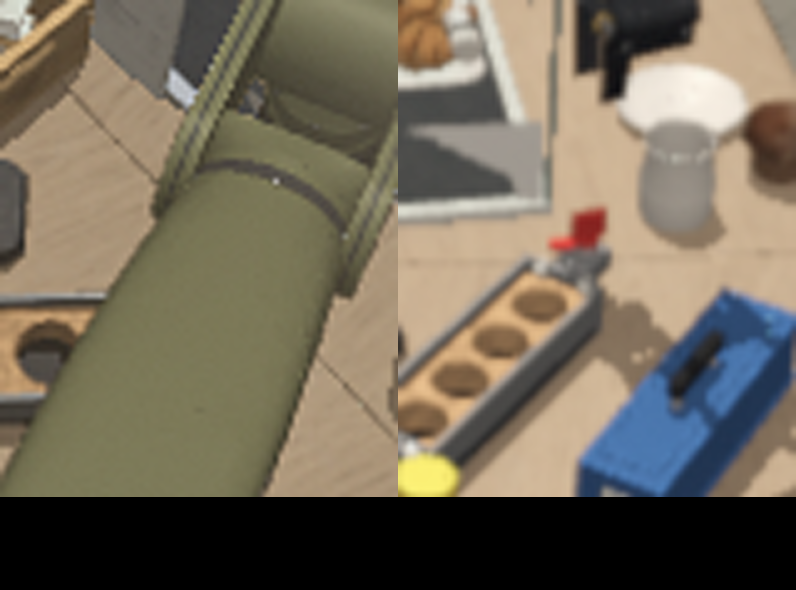

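The arm hides the right button from the top camera. The scene view shows the gripper (at crop 620,60) above the fin (590,225) as planned, so I'm descending.

Call:
jog_arm:
  series:
    - [0.45,0.7,-3,0]
    - [0,0,-3,0]
    - [0,0,-3,0]
    - [0,0,-3,0]
    - [0,0,-1,0]

```text
time: 2.2
ee_pos: [0.6102, -0.2051, 0.0916]
tcp_rot: [-0.003, 0.863, 0.505, -0.002]
ft_force: [-1.4, -0.3, -0.6]
gripper_width: 0.0397
gripper_force: 0.0
```

Call:
jog_arm:
  series:
    - [0,0,-1,0]
    - [0,0,-1,0]
    - [0,0,0,0]
    - [0,0,0,0]
    - [0,0,0,0]

```text
time: 2.7
ee_pos: [0.6137, -0.2058, 0.0771]
tcp_rot: [0.001, 0.863, 0.505, 0.001]
ft_force: [0.2, 0.7, -0.6]
gripper_width: 0.0402
gripper_force: 0.0
```

Call:
jog_arm:
  series:
    - [0,0,0,0]
    - [0,0,0,0]
    - [0,0,0,0]
    - [0,0,0,0]
    - [0,0,0,0]
  claw: 0
  force: 10

```text
time: 3.2
ee_pos: [0.6143, -0.206, 0.0759]
tcp_rot: [0.002, 0.863, 0.505, 0.001]
ft_force: [6.0, -1.9, -3.2]
gripper_width: 0.0093
gripper_force: 10.0
```

Call:
jog_arm:
  series:
    - [0.1,-0.05,0,0]
    - [0,0,0,0]
    - [0,0,0,0]
    - [0,0,0,0]
    - [0,0,0,0]

```text
time: 3.7
ee_pos: [0.6144, -0.206, 0.0759]
tcp_rot: [0.0, 0.863, 0.505, 0.0]
ft_force: [4.2, 0.2, -1.4]
gripper_width: 0.0089
gripper_force: 10.0
```

Call:
jog_arm:
  series:
    - [0,0,0,-0.1]
    - [0,0,0,-0.1]
    - [0,0,0,-0.1]
    - [0,0,0,-0.1]
    - [0,0,0,-0.1]

```text
time: 4.2
ee_pos: [0.614, -0.2057, 0.0759]
tcp_rot: [-0.0, 0.962, 0.274, 0.0]
ft_force: [1.4, 0.8, -0.3]
gripper_width: 0.0089
gripper_force: 10.0
```

Call:
jog_arm:
  series:
    - [0,0,0,-0.12]
    - [0,0,0,-0.12]
    - [0,0,0,-0.12]
    - [0,0,0,-0.12]
    - [0,0,0,-0.12]

```text
time: 4.7
ee_pos: [0.6138, -0.205, 0.0759]
tcp_rot: [-0.001, 1.0, -0.023, -0.0]
ft_force: [1.4, 3.9, 1.0]
gripper_width: 0.0091
gripper_force: 10.0
```

Call:
jog_arm:
  series:
    - [0,0,0,0]
    - [0,0,0,0]
    - [0,0,0,0]
    - [0,0,0,0]
    - [0,0,0,0]

```text
time: 5.2
ee_pos: [0.6138, -0.205, 0.0759]
tcp_rot: [-0.001, 1.0, -0.019, -0.0]
ft_force: [0.1, 5.2, 3.0]
gripper_width: 0.0088
gripper_force: 10.0
```

Call:
jog_arm:
  series:
    - [0,0,0,0]
    - [0,0,0,0]
    - [0,0,2,0]
    - [0,0,4,0]
    - [0,3,2,-0.05]
  claw: 4

```text
time: 5.7
ee_pos: [0.6147, -0.1792, 0.1585]
tcp_rot: [0.002, 0.999, -0.047, 0.001]
ft_force: [1.1, 0.8, 1.0]
gripper_width: 0.0391
gripper_force: 0.0
```

Call:
jog_arm:
  series:
    - [-0.2,4.5,0,-0.05]
    - [-0.2,4.5,0,-0.05]
    - [-0.2,4.5,0,-0.05]
    - [-0.2,4.5,0,-0.05]
    - [-0.2,4.5,0,0]

```text
time: 6.2
ee_pos: [0.6033, 0.0499, 0.1553]
tcp_rot: [0.001, 0.989, -0.145, -0.0]
ft_force: [0.4, -0.2, -0.1]
gripper_width: 0.0402
gripper_force: 0.0
```

Call:
jog_arm:
  series:
    - [-0.2,4.5,0,0]
    - [0,3,0,0]
    - [0,0,0,0]
    - [0,0,0,0]
    - [0,0,0,0]

```text
time: 6.7
ee_pos: [0.6019, 0.1227, 0.1553]
tcp_rot: [0.0, 0.989, -0.145, -0.0]
ft_force: [-0.2, -0.3, 0.1]
gripper_width: 0.04
gripper_force: 0.0
```

Run:
```python
from look import *
st=get_state();print(np.round(st['joints'],2))
look('lb1',[('top',(220,150,320,250)),('scene',(215,165,305,265))])
```

```text
[ 0.11  0.1   1.8  -0.    1.24  1.98]
top (220, 150, 320, 250) 3.98
scene (215, 165, 305, 265) 4.4222222222222225
```

View pics/lb1.png

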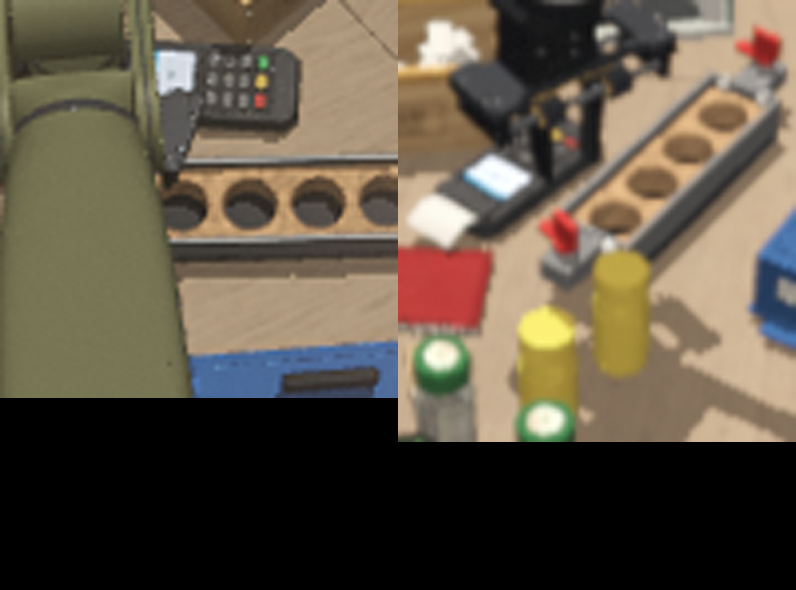

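The right button is now clear. The gripper is just above the left fin (scene crop 562,232), and no decoy is under it.

Call:
jog_arm:
  series:
    - [0,0.26,-3,0]
    - [0,0,-3,0]
    - [0,0,-1.9,0]
    - [0,0,0,0]
    - [0,0,0,0]

```text
time: 7.3
ee_pos: [0.6021, 0.1258, 0.0768]
tcp_rot: [0.0, 0.989, -0.145, -0.0]
ft_force: [0.3, -0.5, 0.5]
gripper_width: 0.0397
gripper_force: 0.0
```

Call:
jog_arm:
  series:
    - [0,0,0,0]
    - [0,0,0,0]
    - [0,0,0,0]
    - [0,0,0,0]
    - [0,0,0,0]
  claw: 0

```text
time: 7.8
ee_pos: [0.6018, 0.1251, 0.0774]
tcp_rot: [0.002, 0.99, -0.144, -0.0]
ft_force: [-2.4, -6.5, 4.3]
gripper_width: 0.0091
gripper_force: 10.0
```

Call:
jog_arm:
  series:
    - [0,0,0,0.08]
    - [0,0,0,0.08]
    - [0,0,0,0.08]
    - [0,0,0,0.08]
    - [0,0,0,0.08]

```text
time: 8.3
ee_pos: [0.6018, 0.1249, 0.0774]
tcp_rot: [0.002, 0.998, 0.057, -0.0]
ft_force: [-3.5, -5.4, 4.6]
gripper_width: 0.0088
gripper_force: 10.0
```

Call:
jog_arm:
  series:
    - [0,0,0,0]
    - [0,0,0,0]
    - [0,0,0,0]
    - [0,0,0,0]
    - [0,0,0,0]

```text
time: 8.8
ee_pos: [0.6018, 0.1248, 0.0774]
tcp_rot: [0.002, 0.998, 0.055, -0.0]
ft_force: [-3.1, -5.8, 3.9]
gripper_width: 0.0091
gripper_force: 10.0
```

Call:
jog_arm:
  series:
    - [0,0,0,0]
    - [0,0,0,0]
    - [0,0,3,0]
    - [0,0,4,0]
    - [0,2,3,0.14]
  claw: 6.5

```text
time: 9.3
ee_pos: [0.6025, 0.1458, 0.1787]
tcp_rot: [0.0, 0.992, 0.125, 0.001]
ft_force: [0.0, 0.0, 0.6]
gripper_width: 0.0436
gripper_force: 0.0
```

Call:
jog_arm:
  series:
    - [-0.4,2,0,0.14]
    - [-0.4,2,0,0.14]
    - [-0.4,2,0,0.14]
    - [-0.4,2,0,0.14]
    - [-0.4,2,0,0.14]

```text
time: 9.8
ee_pos: [0.5815, 0.2478, 0.1766]
tcp_rot: [-0.0, 0.888, 0.46, 0.0]
ft_force: [0.2, -0.8, -0.1]
gripper_width: 0.065
gripper_force: 0.0
```

Call:
jog_arm:
  series:
    - [-0.4,2,0,0.14]
    - [-0.4,2,0,0.14]
    - [-0.4,2,0,0.14]
    - [-0.2,1.8,0,0.14]
    - [0,0,0,0.1]

```text
time: 10.3
ee_pos: [0.5672, 0.327, 0.1764]
tcp_rot: [-0.0, 0.691, 0.723, 0.0]
ft_force: [-0.6, 0.0, 0.1]
gripper_width: 0.0652
gripper_force: 0.0
```

Call:
jog_arm:
  series:
    - [0,0,0,0]
    - [0,0,0,0]
    - [0,0,0,0]
    - [0,0,0,0]
    - [0,0,0,0]

```text
time: 10.8
ee_pos: [0.568, 0.3243, 0.1767]
tcp_rot: [-0.0, 0.694, 0.72, 0.0]
ft_force: [-0.5, 0.5, 0.1]
gripper_width: 0.0651
gripper_force: 0.0
```

Call:
jog_arm:
  series:
    - [0,0,-3,0]
    - [0,0,-3,0]
    - [0,0,-3,0]
    - [0,0,-1.9,0]
    - [0,0,0,0]

```text
time: 11.3
ee_pos: [0.5654, 0.3232, 0.0636]
tcp_rot: [-0.001, 0.693, 0.721, -0.003]
ft_force: [-0.0, -0.3, -0.5]
gripper_width: 0.0648
gripper_force: 0.0
```

Call:
jog_arm:
  series:
    - [0,0,0,0]
    - [0,0,0,0]
    - [0,0,0,0]
    - [0,0,0,0]
    - [0,0,0,0]
  claw: 2
  force: 15

```text
time: 11.8
ee_pos: [0.569, 0.3251, 0.0696]
tcp_rot: [0.001, 0.693, 0.721, 0.001]
ft_force: [-0.2, -0.2, 5.6]
gripper_width: 0.0448
gripper_force: 15.0
```

Call:
jog_arm:
  series:
    - [0,0,1,0]
    - [0,0,3,0]
    - [0,0,4,0]
    - [0,0,4,0]
    - [0,0,0,0]

```text
time: 12.3
ee_pos: [0.5712, 0.3262, 0.1961]
tcp_rot: [0.002, 0.693, 0.721, 0.006]
ft_force: [0.1, -0.4, -0.1]
gripper_width: 0.0449
gripper_force: 15.0
```

Run:
```python
from look import *
print(get_state()['ee_pos'],get_state()['gripper_width'])
look('g1h',[('top',(140,150,260,250)),('scene',(170,180,290,310))])
```

```text
[0.57123957 0.32621686 0.19605684] 0.044884670181651036
top (140, 150, 260, 250) 3.316666666666667
scene (170, 180, 290, 310) 3.316666666666667
```

View pics/g1h.png

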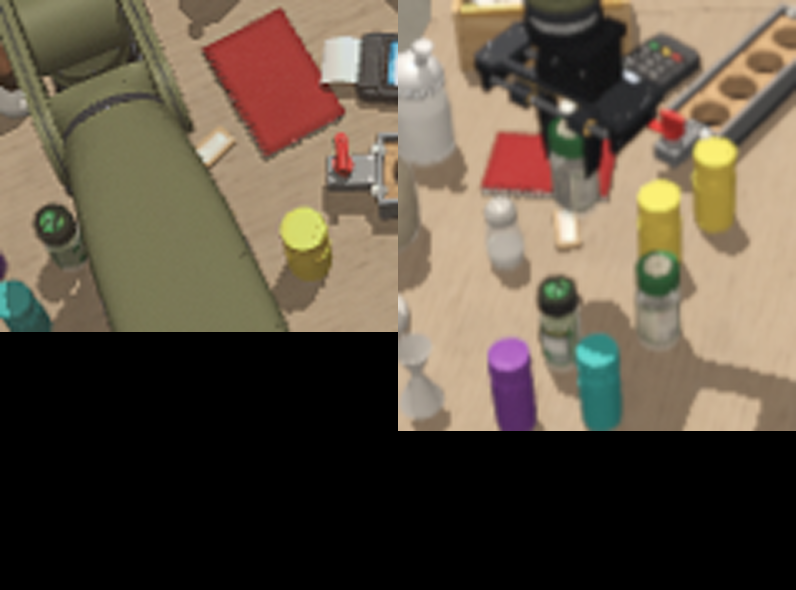

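The jar is held: width 44.9 mm, matching cinnamon, and centred in the fingers at scene crop (575,165). Next: well 4.

Call:
jog_arm:
  series:
    - [0.5,-4,1,0]
    - [0.5,-4,0,0]
    - [0.5,-4,0,0]
    - [0.5,-4,0,0]
    - [0.5,-4,0,0]

```text
time: 12.9
ee_pos: [0.5913, 0.1229, 0.1946]
tcp_rot: [-0.002, 0.693, 0.721, -0.002]
ft_force: [-0.1, -0.6, -1.7]
gripper_width: 0.045
gripper_force: 15.0
```

Call:
jog_arm:
  series:
    - [0.5,-4,0,0]
    - [0.5,-3.4,0,0]
    - [0,0,0,0]
    - [0,0,0,0]
    - [0,0,0,0]

```text
time: 13.4
ee_pos: [0.602, 0.0514, 0.196]
tcp_rot: [-0.001, 0.693, 0.721, -0.001]
ft_force: [-0.3, 0.3, -1.1]
gripper_width: 0.0453
gripper_force: 15.0
```

Run:
```python
from look import *
print(get_state()['ee_pos'],get_state()['joints'])
look('g1w',[('scene',(215,150,305,250)),('scene',(225,200,265,240))])
```

```text
[0.60200171 0.05135562 0.19604222] [-3.91516997e-03  4.59016129e-02  1.78373498e+00  4.12339857e-04
  1.31475149e+00 -4.36321756e-02]
scene (215, 150, 305, 250) 4.4222222222222225
scene (225, 200, 265, 240) 9.95
```

View pics/g1w.png

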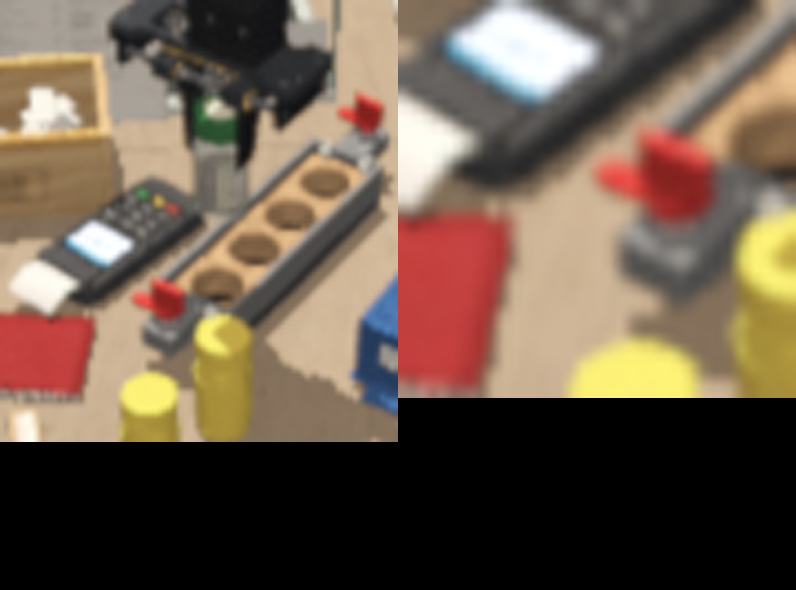

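Run:
```python
from h import *
c=snap('scene')
off=np.array([.001,.002,0])
for y in(.0464,.0514,.0564): print(y,proj(c,[np.array([.602,y,z])+off for z in(.128,.145)]).round(1).tolist())
g=cv2.cvtColor(c['image'],cv2.COLOR_RGB2GRAY)
for r in(187,189,191,193,195): print(r,g[r,253:277].tolist())
```

```text
0.0464 [[264.8, 195.9], [264.8, 192.4]]
0.0514 [[264.0, 196.5], [264.0, 193.1]]
0.0564 [[263.2, 197.2], [263.2, 193.7]]
187 [185, 186, 185, 182, 179, 140, 116, 108, 105, 107, 108, 127, 126, 125, 108, 69, 70, 109, 168, 183, 186, 185, 182, 179]
189 [185, 186, 185, 185, 181, 144, 114, 106, 104, 109, 111, 133, 135, 133, 131, 130, 130, 131, 174, 185, 185, 182, 174, 165]
191 [146, 162, 178, 183, 181, 153, 116, 100, 108, 109, 110, 134, 136, 136, 134, 137, 133, 131, 175, 184, 178, 166, 140, 104]
193 [97, 100, 113, 134, 149, 134, 108, 96, 98, 101, 105, 131, 134, 130, 126, 128, 124, 124, 165, 166, 140, 102, 95, 124]
195 [90, 90, 95, 98, 99, 99, 101, 97, 96, 101, 106, 129, 134, 135, 134, 130, 119, 122, 123, 99, 103, 124, 152, 163]
```

Call:
jog_arm:
  series:
    - [0.25,-0.1,-3,0]
    - [0,0,-3,0]
    - [0,0,-1.5,0]
    - [0,0,0,0]
    - [0,0,0,0]

```text
time: 14.05
ee_pos: [0.6058, 0.05, 0.1233]
tcp_rot: [0.0, 0.693, 0.721, 0.0]
ft_force: [-0.1, 0.7, -1.4]
gripper_width: 0.0447
gripper_force: 15.0
```

Call:
jog_arm:
  series:
    - [0,0,-0.7,0]
    - [0,0,-0.6,0]
    - [0,0,-0.5,0]
    - [0,0,-0.3,0]
    - [0,0,0,0]

```text
time: 14.55
ee_pos: [0.6053, 0.0498, 0.1011]
tcp_rot: [-0.0, 0.693, 0.721, 0.0]
ft_force: [0.1, 0.5, -1.0]
gripper_width: 0.0445
gripper_force: 15.0
```

Call:
jog_arm:
  series:
    - [0,0,-0.7,0]
    - [0,0,-0.7,0]
    - [0,0,-0.6,0]
    - [0,0,-0.4,0]
    - [0,0,0,0]

```text
time: 15.05
ee_pos: [0.6052, 0.0497, 0.0767]
tcp_rot: [-0.0, 0.693, 0.721, -0.0]
ft_force: [1.5, 1.0, -1.7]
gripper_width: 0.0444
gripper_force: 15.0
```

Call:
jog_arm:
  series:
    - [0,0,-0.2,0]
    - [0,0,-0.2,0]
    - [0,0,0,0]
    - [0,0,0,0]
    - [0,0,0,0]

```text
time: 15.55
ee_pos: [0.6055, 0.0496, 0.0737]
tcp_rot: [0.0, 0.693, 0.721, 0.0]
ft_force: [0.7, -0.1, -1.1]
gripper_width: 0.0452
gripper_force: 15.0
```

Call:
jog_arm:
  series:
    - [0,0,-0.1,0]
    - [0,0,0,0]
    - [0,0,0,0]
    - [0,0,0,0]
    - [0,0,0,0]

```text
time: 16.05
ee_pos: [0.6055, 0.0496, 0.0736]
tcp_rot: [0.0, 0.693, 0.721, -0.0]
ft_force: [-2.2, 0.3, 5.3]
gripper_width: 0.0451
gripper_force: 15.0
```

Call:
jog_arm:
  series:
    - [0,0,0,0]
    - [0,0,0,0]
    - [0,0,0,0]
    - [0,0,4,0]
    - [0,0,5,0]
  claw: 6.5

```text
time: 16.55
ee_pos: [0.6029, 0.0495, 0.1596]
tcp_rot: [-0.003, 0.693, 0.721, -0.003]
ft_force: [1.8, -0.0, 0.3]
gripper_width: 0.0649
gripper_force: 0.0
```

Call:
jog_arm:
  series:
    - [-2.1,4,2,0]
    - [-2.1,4,0,0]
    - [-2.1,4,0,0]
    - [-2.1,4,0,0]
    - [-2.1,4,0,0]

```text
time: 17.05
ee_pos: [0.4994, 0.2509, 0.1826]
tcp_rot: [0.0, 0.693, 0.721, 0.0]
ft_force: [0.1, 0.8, -0.2]
gripper_width: 0.065
gripper_force: 0.0
```

Call:
jog_arm:
  series:
    - [-2.1,4,0,0]
    - [-1.8,3.9,0,0]
    - [0,0,0,0]
    - [0,0,0,0]
    - [0,0,0,0]

```text
time: 17.55
ee_pos: [0.4618, 0.3278, 0.1824]
tcp_rot: [0.0, 0.693, 0.721, -0.0]
ft_force: [-0.7, 0.1, 1.1]
gripper_width: 0.0648
gripper_force: 0.0
```

Run:
```python
from look import *
print(get_state()['ee_pos'])
look('g2a',[('top',(160,160,280,250)),('scene',(215,170,295,290))])
```

```text
[0.46176375 0.32781664 0.18239875]
top (160, 160, 280, 250) 3.316666666666667
scene (215, 170, 295, 290) 4.916666666666667
```

View pics/g2a.png

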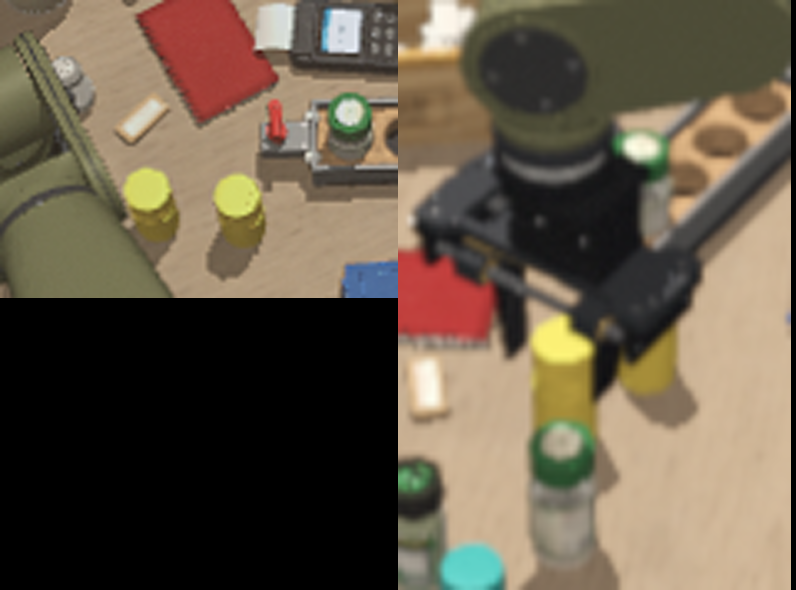

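Jar 1 stands in well 4 (top crop 350,115). The gripper is above the second cinnamon jar (scene crop 562,450).

Call:
jog_arm:
  series:
    - [-0.05,0.1,-3,0]
    - [0,0,-3,0]
    - [0,0,-3,0]
    - [0,0,-2.5,0]
    - [0,0,0,0]

```text
time: 18.15
ee_pos: [0.4587, 0.3268, 0.0633]
tcp_rot: [-0.001, 0.694, 0.72, -0.004]
ft_force: [0.5, 0.2, 0.0]
gripper_width: 0.065
gripper_force: 0.0
```

Call:
jog_arm:
  series:
    - [0,0,0,0]
    - [0,0,0,0]
    - [0,0,0,0]
    - [0,0,0,0]
    - [0,0,0,0]
  claw: 2

```text
time: 18.65
ee_pos: [0.4622, 0.3303, 0.0697]
tcp_rot: [0.001, 0.693, 0.721, 0.002]
ft_force: [-1.0, -0.7, 5.9]
gripper_width: 0.046
gripper_force: 14.9
```

Call:
jog_arm:
  series:
    - [0,0,1,0]
    - [0,0,3,0]
    - [0,0,5,0]
    - [0,0,5,0]
    - [0,0,0,0]

```text
time: 19.15
ee_pos: [0.4646, 0.332, 0.2174]
tcp_rot: [0.002, 0.693, 0.721, 0.007]
ft_force: [1.1, 0.5, 0.2]
gripper_width: 0.0456
gripper_force: 14.9
```

Call:
jog_arm:
  series:
    - [2,-4.2,0,0]
    - [2,-4.2,0,0]
    - [2,-4.2,0,0]
    - [2,-4.2,0,0]
    - [2,-4.2,0,0]

```text
time: 19.65
ee_pos: [0.5607, 0.118, 0.2068]
tcp_rot: [-0.001, 0.693, 0.721, -0.0]
ft_force: [0.2, 0.6, -1.0]
gripper_width: 0.0462
gripper_force: 14.9
```

Call:
jog_arm:
  series:
    - [2,-4.2,0,0]
    - [2,-4.2,0,0]
    - [0.5,-4.5,0,0]
    - [0,0,0,0]
    - [0,0,0,0]

```text
time: 20.15
ee_pos: [0.6053, -0.0101, 0.2066]
tcp_rot: [-0.001, 0.694, 0.72, -0.0]
ft_force: [-0.0, 0.5, -1.9]
gripper_width: 0.0462
gripper_force: 14.9
```

Call:
jog_arm:
  series:
    - [0.25,0,-3,0]
    - [0,0,-3,0]
    - [0,0,-2.3,0]
    - [0,0,0,0]
    - [0,0,0,0]

```text
time: 20.65
ee_pos: [0.608, -0.0081, 0.1245]
tcp_rot: [-0.001, 0.693, 0.721, -0.0]
ft_force: [0.3, 0.5, -0.1]
gripper_width: 0.0457
gripper_force: 14.9
```

Call:
jog_arm:
  series:
    - [0,0,-0.7,0]
    - [0,0,-0.6,0]
    - [0,0,-0.5,0]
    - [0,0,-0.4,0]
    - [0,0,0,0]

```text
time: 21.15
ee_pos: [0.608, -0.0094, 0.1019]
tcp_rot: [-0.0, 0.693, 0.721, -0.0]
ft_force: [0.1, 0.2, -1.1]
gripper_width: 0.0458
gripper_force: 14.9
```

Call:
jog_arm:
  series:
    - [0,0,-0.7,0]
    - [0,0,-0.7,0]
    - [0,0,-0.6,0]
    - [0,0,-0.4,0]
    - [0,0,0,0]

```text
time: 21.65
ee_pos: [0.608, -0.0094, 0.0777]
tcp_rot: [-0.0, 0.693, 0.721, -0.0]
ft_force: [-0.2, 0.4, -1.1]
gripper_width: 0.046
gripper_force: 14.9
```

Call:
jog_arm:
  series:
    - [0,0,-0.2,0]
    - [0,0,-0.2,0]
    - [0,0,-0.1,0]
    - [0,0,0,0]
    - [0,0,0,0]

```text
time: 22.15
ee_pos: [0.6085, -0.0094, 0.0738]
tcp_rot: [0.0, 0.693, 0.721, 0.0]
ft_force: [-0.9, 0.7, -0.2]
gripper_width: 0.0459
gripper_force: 14.9
```

Call:
jog_arm:
  series:
    - [0,0,0,0]
    - [0,0,0,0]
    - [0,0,1,0]
    - [0,0,5,0]
    - [0,0,5,0]
  claw: 6.5

```text
time: 22.65
ee_pos: [0.6073, -0.0093, 0.1839]
tcp_rot: [-0.001, 0.693, 0.721, -0.001]
ft_force: [0.9, -0.4, 0.6]
gripper_width: 0.0649
gripper_force: 0.0
```

Call:
jog_arm:
  series:
    - [-0.95,4.6,0,0]
    - [-0.95,4.6,0,0]
    - [-0.95,4.6,0,0]
    - [-0.95,4.6,0,0]
    - [-0.95,4.6,0,0]

```text
time: 23.15
ee_pos: [0.5606, 0.2224, 0.185]
tcp_rot: [0.0, 0.693, 0.721, 0.001]
ft_force: [-0.0, -0.6, -0.7]
gripper_width: 0.0652
gripper_force: 0.0
```

Call:
jog_arm:
  series:
    - [-0.95,4.6,0,0]
    - [-0.95,4.6,0,0]
    - [-0.95,4.6,0,0]
    - [-0.95,4.6,0,0]
    - [-0.2,0.8,0,0]

```text
time: 23.65
ee_pos: [0.5195, 0.4169, 0.1847]
tcp_rot: [-0.0, 0.692, 0.722, 0.001]
ft_force: [0.3, -0.1, 0.3]
gripper_width: 0.0648
gripper_force: 0.0
```

Call:
jog_arm:
  series:
    - [0,0,0,0]
    - [0,0,0,0]
    - [0,0,0,0]
    - [0,0,0,0]
    - [0,0,0,0]

```text
time: 24.15
ee_pos: [0.5214, 0.4115, 0.1838]
tcp_rot: [0.0, 0.694, 0.72, 0.0]
ft_force: [0.7, 0.0, -0.3]
gripper_width: 0.0655
gripper_force: 0.0
```

Target y is 0.413, so nudge and descend.

Call:
jog_arm:
  series:
    - [0,0.15,-3,0]
    - [0,0,-3,0]
    - [0,0,-3,0]
    - [0,0,-2.6,0]
    - [0,0,0,0]

```text
time: 24.65
ee_pos: [0.5183, 0.4116, 0.0626]
tcp_rot: [-0.001, 0.693, 0.72, -0.004]
ft_force: [0.2, -0.7, -0.7]
gripper_width: 0.0648
gripper_force: 0.0
```

Call:
jog_arm:
  series:
    - [0,0,0,0]
    - [0,0,0,0]
    - [0,0,0,0]
    - [0,0,0,0]
    - [0,0,0,0]
  claw: 2

```text
time: 25.15
ee_pos: [0.5219, 0.4148, 0.0697]
tcp_rot: [0.0, 0.693, 0.721, 0.001]
ft_force: [-0.2, -0.7, 5.2]
gripper_width: 0.0406
gripper_force: 15.0
```

Call:
jog_arm:
  series:
    - [0,0,1,0]
    - [0,0,3,0]
    - [0,0,5,0]
    - [0,0,5,0]
    - [0,0,0,0]

```text
time: 25.65
ee_pos: [0.5246, 0.4167, 0.2186]
tcp_rot: [0.002, 0.693, 0.721, 0.008]
ft_force: [1.0, 1.1, 0.6]
gripper_width: 0.0403
gripper_force: 15.0
```

Call:
jog_arm:
  series:
    - [0.85,-4.6,0,0]
    - [0.85,-4.6,0,0]
    - [0.85,-4.6,0,0]
    - [0.85,-4.6,0,0]
    - [0.85,-4.6,0,0]

```text
time: 26.15
ee_pos: [0.563, 0.1823, 0.2073]
tcp_rot: [-0.0, 0.693, 0.721, -0.0]
ft_force: [0.3, -0.1, -1.0]
gripper_width: 0.0406
gripper_force: 15.0
```

Call:
jog_arm:
  series:
    - [0.85,-4.6,0,0]
    - [0.85,-4.6,0,0]
    - [0.85,-4.6,0,0]
    - [0.85,-4.6,0,0]
    - [0.85,-4.6,0,0]

```text
time: 26.65
ee_pos: [0.6055, -0.0477, 0.2074]
tcp_rot: [-0.0, 0.693, 0.721, -0.0]
ft_force: [1.0, -0.0, -1.2]
gripper_width: 0.0402
gripper_force: 15.0
```

Call:
jog_arm:
  series:
    - [0.4,-2.2,0,0]
    - [0,0,0,0]
    - [0,0,0,0]
    - [0,0,0,0]
    - [0,0,0,0]

```text
time: 27.15
ee_pos: [0.6097, -0.0665, 0.2076]
tcp_rot: [-0.0, 0.693, 0.721, 0.0]
ft_force: [0.7, -0.0, -0.8]
gripper_width: 0.0405
gripper_force: 15.0
```

Call:
jog_arm:
  series:
    - [0.05,-0.3,-3,0]
    - [0,0,-3,0]
    - [0,0,-2.4,0]
    - [0,0,0,0]
    - [0,0,0,0]

```text
time: 27.65
ee_pos: [0.6104, -0.0701, 0.1238]
tcp_rot: [-0.0, 0.693, 0.721, -0.0]
ft_force: [0.8, -0.2, 0.1]
gripper_width: 0.0404
gripper_force: 15.0
```

Call:
jog_arm:
  series:
    - [0,0,-0.7,0]
    - [0,0,-0.6,0]
    - [0,0,-0.5,0]
    - [0,0,-0.4,0]
    - [0,0,0,0]

```text
time: 28.15
ee_pos: [0.6099, -0.0709, 0.1009]
tcp_rot: [-0.001, 0.693, 0.721, -0.0]
ft_force: [-0.8, -0.1, -1.7]
gripper_width: 0.0405
gripper_force: 15.0
```

Call:
jog_arm:
  series:
    - [0,0,-0.7,0]
    - [0,0,-0.7,0]
    - [0,0,-0.6,0]
    - [0,0,-0.4,0]
    - [0,0,0,0]

```text
time: 28.65
ee_pos: [0.6097, -0.0708, 0.0765]
tcp_rot: [-0.001, 0.693, 0.721, -0.001]
ft_force: [-0.6, -0.2, -2.2]
gripper_width: 0.0404
gripper_force: 15.0
```

Call:
jog_arm:
  series:
    - [0,0,-0.2,0]
    - [0,0,-0.2,0]
    - [0,0,-0.1,0]
    - [0,0,0,0]
    - [0,0,0,0]

```text
time: 29.15
ee_pos: [0.6107, -0.071, 0.0737]
tcp_rot: [0.0, 0.693, 0.721, 0.0]
ft_force: [-3.2, 1.5, 5.6]
gripper_width: 0.0401
gripper_force: 15.0
```

Call:
jog_arm:
  series:
    - [0,0,0,0]
    - [0,0,0,0]
    - [0,0,1,0]
    - [0,0,5,0]
    - [0,0,5,0]
  claw: 6.5

```text
time: 29.65
ee_pos: [0.6092, -0.0707, 0.1824]
tcp_rot: [-0.002, 0.693, 0.721, -0.001]
ft_force: [1.4, -0.4, 0.7]
gripper_width: 0.0648
gripper_force: 0.0
```

Call:
jog_arm:
  series:
    - [-1,4.5,3,0]
    - [-1,4.5,2,0]
    - [-1,4.8,0,0]
    - [-1,4.8,0,0]
    - [-1,4.8,0,0]

```text
time: 30.15
ee_pos: [0.561, 0.1605, 0.231]
tcp_rot: [0.001, 0.693, 0.721, 0.001]
ft_force: [0.8, -0.6, 0.9]
gripper_width: 0.0649
gripper_force: 0.0
```

Call:
jog_arm:
  series:
    - [-1,4.8,0,0]
    - [-1,4.8,0,0]
    - [0,2,0,0]
    - [0,0,0,0]
    - [0,0,0,0]

```text
time: 30.65
ee_pos: [0.5414, 0.2747, 0.2301]
tcp_rot: [0.0, 0.693, 0.721, -0.0]
ft_force: [0.2, -0.7, 0.4]
gripper_width: 0.0649
gripper_force: 0.0
```

Run:
```python
from h import *
s=snap('top');c=snap('scene')
a=cv2.resize(s['image'][180:275,230:355],(790,600),interpolation=cv2.INTER_CUBIC)
cv2.imwrite('pics/l1.png',a[:,:,::-1]);np.save('l1c.npy',c['image'])
print(get_state()['ee_pos'],get_state()['time'])
```

```text
[0.5416692  0.2737346  0.22998605] 30.75
```

View pics/l1.png

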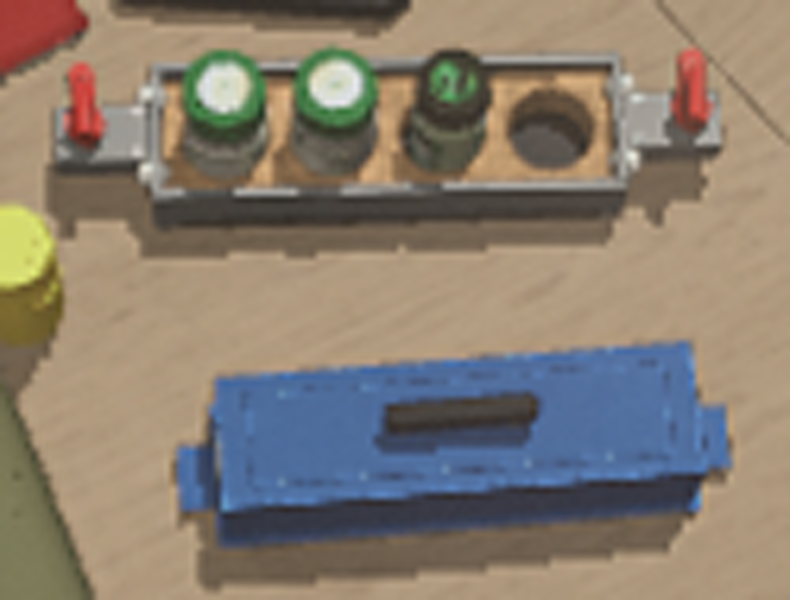

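All three jars stand in wells 4, 3 and 2, both buttons (crop 85,105 and 690,90) are clear, and the lid hasn't moved. I'll measure the handle next.

```bash
cat > lid.py <<'E'
from m2 import *
def comp(S,x0,y0,x1,y1,f):
    g=up(S,x0,y0,x1,y1);h=cv2.cvtColor(g,cv2.COLOR_RGB2HSV).astype(int);m=f(h[...,0],h[...,1],h[...,2]).astype(np.uint8)
    n,l,st,c=cv2.connectedComponentsWithStats(m);i=1+np.argmax(st[1:,4])
    cs,_=cv2.findContours((l==i).astype(np.uint8),cv2.RETR_EXTERNAL,cv2.CHAIN_APPROX_NONE);return max(cs,key=cv2.contourArea),(x0,y0)
def rectz(S,box,f,z):
    q,o=comp(S,*box,f); P=ray(S,back(q.reshape(-1,2),*o),z)[:,:2]
    r=cv2.minAreaRect((P*1000).astype(np.float32)); return np.array(r[0])/1000,np.array(r[1])/1000,r[2]
if __name__=='__main__':
    s=snap('top');c=snap('scene')
    dark=lambda H,S,V:(V<95)&(S<110)
    print('handle top',rectz(s,(286,238,320,252),dark,.100))
    print('handle scene',rectz(c,(310,190,330,215),dark,.100))
E
python3 lid.py
```

```text
handle top (array([ 0.42312207, -0.07617479]), array([0.02616987, 0.08385009]), 3.7080159187316895)
handle scene (array([ 0.4281337 , -0.07032106]), array([0.01898476, 0.0924399 ]), 5.305863380432129)
```

Call:
jog_arm:
  series:
    - [-1,-3,0,0.13]
    - [-1,-3,0,0.13]
    - [-1,-3,0,0.13]
    - [-1,-3,0,0.13]
    - [-1,-3,0,0.13]
  claw: 9.5

```text
time: 31.35
ee_pos: [0.4909, 0.1227, 0.2299]
tcp_rot: [0.0, 0.425, 0.905, 0.0]
ft_force: [0.5, -0.6, -0.2]
gripper_width: 0.0942
gripper_force: 0.0
```

Call:
jog_arm:
  series:
    - [-1,-3,0,0.13]
    - [-1,-3,0,0.13]
    - [-1,-3,0,0.13]
    - [-1,-3,0,0.13]
    - [-1,-3,0,0.13]

```text
time: 31.85
ee_pos: [0.4406, -0.0272, 0.23]
tcp_rot: [0.0, 0.114, 0.994, -0.0]
ft_force: [0.4, -0.2, 0.2]
gripper_width: 0.0951
gripper_force: 0.0
```

Call:
jog_arm:
  series:
    - [-1,-3,-2,0.13]
    - [-0.5,-1.8,-2,0.13]
    - [0,0,-2,0.04]
    - [0,0,0,0]
    - [0,0,0,0]

```text
time: 32.35
ee_pos: [0.4262, -0.0736, 0.1701]
tcp_rot: [-0.0, -0.033, 0.999, 0.0]
ft_force: [-0.2, 0.2, 0.1]
gripper_width: 0.095
gripper_force: 0.0
```

Call:
jog_arm:
  series:
    - [0,0,-3,0]
    - [0,0,-3,0]
    - [0,0,-1,0]
    - [0,0,-0.5,0]
    - [0,0,0,0]

```text
time: 32.85
ee_pos: [0.427, -0.0732, 0.0957]
tcp_rot: [0.0, -0.034, 0.999, -0.0]
ft_force: [-0.1, -0.5, 0.1]
gripper_width: 0.0951
gripper_force: 0.0
```

Call:
jog_arm:
  series:
    - [0,0,0,0]
    - [0,0,0,0]
    - [0,0,0,0]
    - [0,0,0,0]
    - [0,0,0,0]
  claw: 7
  force: 6

```text
time: 33.35
ee_pos: [0.4275, -0.0738, 0.0964]
tcp_rot: [0.001, -0.034, 0.999, -0.001]
ft_force: [-0.4, -1.4, 6.9]
gripper_width: 0.08
gripper_force: 6.0
```

Call:
jog_arm:
  series:
    - [0,0,0,0]
    - [0,0,0,0]
    - [0,0,0,0]
    - [0,0,0,0]
    - [0,0,0,0]

```text
time: 33.85
ee_pos: [0.4275, -0.0738, 0.0964]
tcp_rot: [0.001, -0.034, 0.999, -0.001]
ft_force: [-0.8, -1.5, 5.4]
gripper_width: 0.0801
gripper_force: 6.0
```

Call:
jog_arm:
  series:
    - [0,0,0,0]
    - [0,0,0,0]
    - [0,0,2,0]
    - [0,0,2,0]
    - [0,0,0,-0.14]
  claw: 9.5

```text
time: 34.35
ee_pos: [0.4277, -0.0735, 0.1372]
tcp_rot: [0.002, 0.038, 0.999, -0.0]
ft_force: [-0.8, -1.0, -0.2]
gripper_width: 0.0952
gripper_force: 0.0
```

Call:
jog_arm:
  series:
    - [0,0,0,-0.14]
    - [0,0,0,-0.14]
    - [0,0,0,-0.14]
    - [0,0,0,-0.14]
    - [0,0,0,-0.14]
  claw: 5

```text
time: 34.85
ee_pos: [0.4258, -0.0729, 0.1341]
tcp_rot: [-0.001, 0.379, 0.925, 0.0]
ft_force: [-0.2, 0.0, 0.1]
gripper_width: 0.0607
gripper_force: 0.0
```

Call:
jog_arm:
  series:
    - [0,0,0,-0.14]
    - [0,0,0,-0.14]
    - [0,0,0,-0.14]
    - [0,0,0,-0.14]
    - [0,0,0,-0.14]

```text
time: 35.35
ee_pos: [0.4258, -0.0728, 0.134]
tcp_rot: [-0.001, 0.673, 0.739, -0.0]
ft_force: [-0.0, 0.0, 0.3]
gripper_width: 0.0497
gripper_force: 0.0
```

Call:
jog_arm:
  series:
    - [0,0,0,-0.02]
    - [0,0,0,0]
    - [0,0,0,0]
    - [0,0,0,0]
    - [0,0,0,0]

```text
time: 35.85
ee_pos: [0.4264, -0.0732, 0.1348]
tcp_rot: [-0.0, 0.678, 0.735, -0.0]
ft_force: [-0.8, 0.0, -0.1]
gripper_width: 0.0499
gripper_force: 0.0
```

Call:
jog_arm:
  series:
    - [0.05,-0.05,-2,0]
    - [0,0,-1.6,0]
    - [0,0,-0.5,0]
    - [0,0,0,0]
    - [0,0,0,0]

```text
time: 36.35
ee_pos: [0.4273, -0.0738, 0.0945]
tcp_rot: [0.0, 0.679, 0.735, 0.0]
ft_force: [0.8, 0.2, 0.9]
gripper_width: 0.0499
gripper_force: 0.0
```

Call:
jog_arm:
  series:
    - [0,0,0,0]
    - [0,0,0,0]
    - [0,0,0,0]
    - [0,0,0,0]
    - [0,0,0,0]
  claw: 0.5
  force: 40

```text
time: 36.85
ee_pos: [0.4274, -0.0738, 0.0942]
tcp_rot: [0.001, 0.679, 0.734, 0.0]
ft_force: [2.4, 0.7, 0.7]
gripper_width: 0.0157
gripper_force: 0.6
```

Call:
jog_arm:
  series:
    - [0,0,0,0]
    - [0,0,1,0]
    - [0,0,2,0]
    - [0,0,0,0]
    - [0,0,0,0]

```text
time: 37.35
ee_pos: [0.4269, -0.0738, 0.124]
tcp_rot: [0.0, 0.679, 0.734, 0.0]
ft_force: [0.3, -0.3, -4.1]
gripper_width: 0.0138
gripper_force: 40.0
```

Call:
jog_arm:
  series:
    - [0,0,4,0]
    - [0,0,4,0]
    - [0,0,3,-0.02]
    - [2,0.4,0,-0.02]
    - [3,0.6,0,0]

```text
time: 37.85
ee_pos: [0.4771, -0.0639, 0.2344]
tcp_rot: [0.001, 0.694, 0.72, 0.0]
ft_force: [-0.3, 0.1, -2.8]
gripper_width: 0.0141
gripper_force: 40.0
```

Call:
jog_arm:
  series:
    - [3,0.6,0,0]
    - [3,0.6,0,0]
    - [3,0.6,0,0]
    - [3,0.4,0,0]
    - [1.1,0.15,0,0]

```text
time: 38.35
ee_pos: [0.609, -0.0397, 0.2316]
tcp_rot: [-0.001, 0.693, 0.721, -0.001]
ft_force: [-0.4, -0.6, -3.6]
gripper_width: 0.0137
gripper_force: 40.0
```

Call:
jog_arm:
  series:
    - [0,0,0,0]
    - [0,0,0,0]
    - [0,0,0,0]
    - [0,0,0,0]
    - [0,0,0,0]

```text
time: 38.85
ee_pos: [0.6073, -0.0404, 0.2342]
tcp_rot: [0.0, 0.693, 0.721, 0.0]
ft_force: [-0.7, 0.3, -3.2]
gripper_width: 0.0136
gripper_force: 40.0
```

Run:
```python
from look import *
print(get_state()['ee_pos'])
look('lidh',[('top',(240,140,350,240)),('scene',(220,140,310,240))])
```

```text
[ 0.60732909 -0.0403995   0.23416314]
top (240, 140, 350, 240) 3.618181818181818
scene (220, 140, 310, 240) 4.4222222222222225
```

View pics/lidh.png

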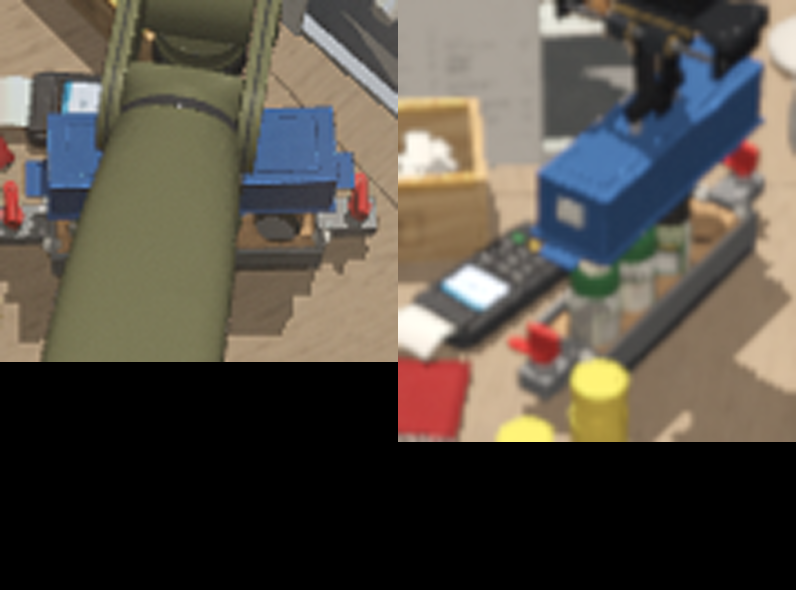

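The lid hangs level, aligned over the caddy (scene crop 650,150). Lowering it now.

Call:
jog_arm:
  series:
    - [0.12,0,-2,0]
    - [0,0,-2,0]
    - [0,0,-2,0]
    - [0,0,-1.5,0]
    - [0,0,0,0]

```text
time: 39.45
ee_pos: [0.6072, -0.04, 0.1558]
tcp_rot: [-0.002, 0.693, 0.721, -0.002]
ft_force: [-0.5, 0.1, -3.4]
gripper_width: 0.0138
gripper_force: 40.0
```

Call:
jog_arm:
  series:
    - [0,0,-0.3,0]
    - [0,0,-0.3,0]
    - [0,0,-0.2,0]
    - [0,0,0,0]
    - [0,0,0,0]

```text
time: 39.95
ee_pos: [0.6093, -0.0402, 0.1513]
tcp_rot: [0.0, 0.693, 0.721, 0.0]
ft_force: [0.0, -0.1, -3.0]
gripper_width: 0.0136
gripper_force: 40.0
```

Call:
jog_arm:
  series:
    - [0,0,-0.3,0]
    - [0,0,-0.3,0]
    - [0,0,-0.1,0]
    - [0,0,0,0]
    - [0,0,0,0]

```text
time: 40.45
ee_pos: [0.6091, -0.0402, 0.1437]
tcp_rot: [-0.0, 0.693, 0.721, -0.0]
ft_force: [0.1, -0.0, -2.2]
gripper_width: 0.0136
gripper_force: 40.0
```

Call:
jog_arm:
  series:
    - [0,0,-0.2,0]
    - [0,0,0,0]
    - [0,0,0,0]
    - [0,0,0,0]
    - [0,0,0,0]

```text
time: 40.95
ee_pos: [0.6091, -0.0402, 0.1419]
tcp_rot: [0.0, 0.693, 0.721, 0.0]
ft_force: [0.0, -0.5, -3.9]
gripper_width: 0.0136
gripper_force: 40.0
```

The lip is inside the rim with no contact force. Press on.

Call:
jog_arm:
  series:
    - [0,0,-0.2,0]
    - [0,0,-0.1,0]
    - [0,0,0,0]
    - [0,0,0,0]
    - [0,0,0,0]

```text
time: 41.45
ee_pos: [0.6095, -0.0401, 0.1396]
tcp_rot: [0.0, 0.693, 0.721, 0.0]
ft_force: [-0.9, 1.9, 3.2]
gripper_width: 0.0137
gripper_force: 40.0
```

Call:
jog_arm:
  series:
    - [0,0,-0.15,0]
    - [0,0,-0.15,0]
    - [0,0,0,0]
    - [0,0,0,0]
    - [0,0,0,0]

```text
time: 41.95
ee_pos: [0.6087, -0.0402, 0.1348]
tcp_rot: [-0.0, 0.693, 0.721, -0.0]
ft_force: [0.9, -0.3, -1.5]
gripper_width: 0.0139
gripper_force: 40.0
```

Call:
jog_arm:
  series:
    - [0,0,-0.1,0]
    - [0,0,-0.1,0]
    - [0,0,0,0]
    - [0,0,0,0]
    - [0,0,0,0]

```text
time: 42.45
ee_pos: [0.6088, -0.0401, 0.1337]
tcp_rot: [-0.0, 0.693, 0.721, -0.0]
ft_force: [-1.2, 0.5, 0.5]
gripper_width: 0.0137
gripper_force: 40.0
```

Call:
jog_arm:
  series:
    - [0,0,-0.1,0]
    - [0,0,-0.1,0]
    - [0,0,0,0]
    - [0,0,0,0]
    - [0,0,0,0]

```text
time: 42.95
ee_pos: [0.6092, -0.0402, 0.1335]
tcp_rot: [0.0, 0.693, 0.721, -0.0]
ft_force: [-3.0, 1.5, 8.1]
gripper_width: 0.0134
gripper_force: 40.0
```

Call:
jog_arm:
  series:
    - [0,0,-0.1,0]
    - [0,0,-0.1,0]
    - [0,0,0,0]
    - [0,0,0,0]
    - [0,0,0.3,0]

```text
time: 43.45
ee_pos: [0.6089, -0.0402, 0.1337]
tcp_rot: [-0.0, 0.693, 0.721, -0.0]
ft_force: [0.4, -0.5, -2.9]
gripper_width: 0.0139
gripper_force: 40.0
```

Call:
jog_arm:
  series:
    - [0,0,0,0]
    - [0,0,0,0]
    - [0,0,2,0]
    - [0,0,4,0]
    - [0,0,4,0]
  claw: 4

```text
time: 43.95
ee_pos: [0.6084, -0.0402, 0.2322]
tcp_rot: [-0.001, 0.693, 0.721, -0.001]
ft_force: [1.2, 0.0, -0.3]
gripper_width: 0.0396
gripper_force: 0.0
```

Call:
jog_arm:
  series:
    - [0,3,0,0.14]
    - [0,3,0,0.14]
    - [0,3,0,0.14]
    - [0,3,0,0.14]
    - [0,3,0,0.14]

```text
time: 44.45
ee_pos: [0.6091, 0.1109, 0.2323]
tcp_rot: [0.0, 0.401, 0.916, -0.0]
ft_force: [0.8, -0.8, 1.0]
gripper_width: 0.0395
gripper_force: 0.0
```

Call:
jog_arm:
  series:
    - [-0.1,1.4,0,0.14]
    - [-0.2,0,0,0.14]
    - [-0.3,0,0,0.14]
    - [0,0,0,0.14]
    - [0,0,0,0.14]

```text
time: 44.95
ee_pos: [0.6031, 0.1239, 0.2322]
tcp_rot: [-0.0, 0.063, 0.998, -0.0]
ft_force: [-0.2, 0.6, -0.7]
gripper_width: 0.0403
gripper_force: 0.0
```

Call:
jog_arm:
  series:
    - [0,0,0,0.14]
    - [0,0,0,0.06]
    - [0,0,0,0]
    - [0,0,0,0]
    - [0,0,0,0]

```text
time: 45.45
ee_pos: [0.6031, 0.1238, 0.2326]
tcp_rot: [-0.0, -0.034, 0.999, -0.0]
ft_force: [-0.5, -0.3, 0.5]
gripper_width: 0.0398
gripper_force: 0.0
```

Run:
```python
from look import *
print(get_state()['ee_pos'],get_state()['joints'])
look('seat',[('top',(240,160,350,240)),('scene',(230,140,310,240))])
```

```text
[0.60309761 0.12376959 0.23259177] [ 1.15242688e-01  4.50503485e-02  1.72241264e+00 -8.64053299e-07
  1.37427608e+00 -1.52281162e+00]
top (240, 160, 350, 240) 3.618181818181818
scene (230, 140, 310, 240) 4.975
```

View pics/seat.png

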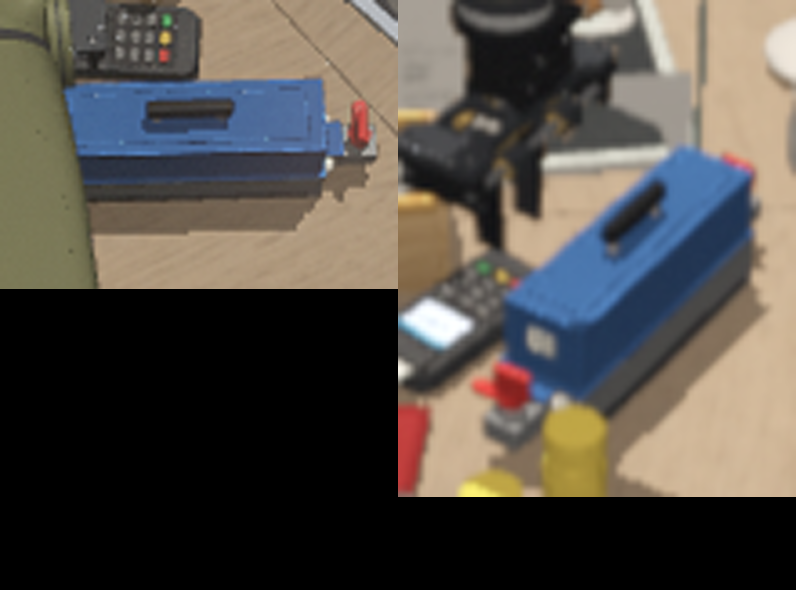

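The lid sits flush on the rim all round and the buttons are still clear. Next I'll lock the left button. I've used all my picture views, so I'll check with numbers from here.

Call:
jog_arm:
  series:
    - [0,0.08,-3,0.04]
    - [0,0,-3,0]
    - [0,0,-3,0]
    - [0,0,0,0]
    - [0,0,0,0]
  claw: 2.5
  force: 10

```text
time: 46.05
ee_pos: [0.6029, 0.1246, 0.1428]
tcp_rot: [-0.0, -0.054, 0.999, -0.0]
ft_force: [-0.2, 1.5, 1.2]
gripper_width: 0.0251
gripper_force: 0.0
```

Call:
jog_arm:
  series:
    - [0,0,-2,0]
    - [0,0,-2,0]
    - [0,0,-1.5,0]
    - [0,0,-1,0]
    - [0,0,0,0]

```text
time: 46.55
ee_pos: [0.6026, 0.1245, 0.0771]
tcp_rot: [-0.001, -0.054, 0.999, -0.0]
ft_force: [0.4, -0.1, -0.8]
gripper_width: 0.0253
gripper_force: 0.0
```

Call:
jog_arm:
  series:
    - [0,0,0,0]
    - [0,0,0,0]
    - [0,0,0,0]
    - [0,0,0,0]
    - [0,0,0,0]
  claw: 0

```text
time: 47.05
ee_pos: [0.6039, 0.125, 0.0791]
tcp_rot: [0.001, -0.054, 0.999, 0.0]
ft_force: [-0.3, 2.6, 3.9]
gripper_width: 0.0089
gripper_force: 10.0
```

Call:
jog_arm:
  series:
    - [0,0,0,-0.11]
    - [0,0,0,-0.11]
    - [0,0,0,-0.11]
    - [0,0,0,-0.11]
    - [0,0,0,-0.11]

```text
time: 47.55
ee_pos: [0.6038, 0.1241, 0.0791]
tcp_rot: [0.001, 0.221, 0.975, -0.0]
ft_force: [-0.5, -3.0, 6.0]
gripper_width: 0.0094
gripper_force: 10.0
```

Call:
jog_arm:
  series:
    - [0,0,0,-0.11]
    - [0,0,0,-0.11]
    - [0,0,0,-0.11]
    - [0,0,0,-0.11]
    - [0,0,0,-0.11]

```text
time: 48.05
ee_pos: [0.6032, 0.1235, 0.0791]
tcp_rot: [0.001, 0.478, 0.879, -0.001]
ft_force: [-2.6, -3.5, 7.5]
gripper_width: 0.0088
gripper_force: 10.0
```

Call:
jog_arm:
  series:
    - [0,0,0,-0.11]
    - [0,0,0,-0.11]
    - [0,0,0,-0.11]
    - [0,0,0,-0.11]
    - [0,0,0,-0.08]

```text
time: 48.55
ee_pos: [0.6025, 0.1233, 0.0791]
tcp_rot: [0.0, 0.687, 0.727, -0.002]
ft_force: [-5.0, -3.9, 8.9]
gripper_width: 0.0093
gripper_force: 10.0
```

Call:
jog_arm:
  series:
    - [0,0,0,0]
    - [0,0,0,0]
    - [0,0,0,0]
    - [0,0,0,0]
    - [0,0,0,0]

```text
time: 49.05
ee_pos: [0.6025, 0.1233, 0.079]
tcp_rot: [0.0, 0.686, 0.728, -0.002]
ft_force: [-5.4, -3.8, 8.8]
gripper_width: 0.0086
gripper_force: 10.0
```

Call:
jog_arm:
  series:
    - [0,0,0,0]
    - [0,0,0,0]
    - [0,0,4,0]
    - [0,0,4,0]
    - [0,0,4,0]
  claw: 2.5

```text
time: 49.55
ee_pos: [0.6026, 0.1246, 0.1982]
tcp_rot: [-0.0, 0.686, 0.728, -0.001]
ft_force: [0.6, -0.6, -0.5]
gripper_width: 0.0249
gripper_force: 0.0
```

Call:
jog_arm:
  series:
    - [0.1,-2.8,0,-0.14]
    - [0.1,-2.8,0,-0.14]
    - [0.1,-2.8,0,-0.14]
    - [0.1,-2.8,0,-0.14]
    - [0.1,-2.8,0,-0.14]

```text
time: 50.05
ee_pos: [0.6079, -0.0164, 0.1973]
tcp_rot: [-0.0, 0.895, 0.446, -0.0]
ft_force: [-0.1, 0.6, -0.4]
gripper_width: 0.0247
gripper_force: 0.0
```

Call:
jog_arm:
  series:
    - [0.1,-2.8,0,-0.14]
    - [0.1,-2.8,0,-0.14]
    - [0.1,-2.8,0,-0.14]
    - [0.1,-2.8,0,-0.14]
    - [0.1,-2.8,0,-0.14]

```text
time: 50.55
ee_pos: [0.6129, -0.1564, 0.1973]
tcp_rot: [-0.0, 0.994, 0.112, -0.0]
ft_force: [0.2, 0.0, 0.3]
gripper_width: 0.0254
gripper_force: 0.0
```

Call:
jog_arm:
  series:
    - [0.1,-2.8,0,-0.14]
    - [0.1,-2,0,-0.13]
    - [0,0,0,0]
    - [0,0,0,0]
    - [0,0,0,0]

```text
time: 51.05
ee_pos: [0.615, -0.2025, 0.1975]
tcp_rot: [-0.0, 1.0, -0.019, -0.0]
ft_force: [-0.5, -0.6, 0.5]
gripper_width: 0.025
gripper_force: 0.0
```

Call:
jog_arm:
  series:
    - [0.05,-0.22,-3,0]
    - [0,0,-2.5,0]
    - [0,0,0,0]
    - [0,0,0,0]
    - [0,0,0,0]

```text
time: 51.55
ee_pos: [0.6167, -0.2055, 0.1449]
tcp_rot: [0.001, 1.0, -0.02, 0.001]
ft_force: [1.0, 0.0, 0.9]
gripper_width: 0.0247
gripper_force: 0.0
```

Call:
jog_arm:
  series:
    - [0,0,-2,0]
    - [0,0,-2,0]
    - [0,0,-1.5,0]
    - [0,0,-1,0]
    - [0,0,0,0]

```text
time: 52.05
ee_pos: [0.6149, -0.2053, 0.0766]
tcp_rot: [-0.0, 1.0, -0.02, -0.001]
ft_force: [-0.5, -0.7, 0.6]
gripper_width: 0.025
gripper_force: 0.0
```

Call:
jog_arm:
  series:
    - [0,0,0,0]
    - [0,0,0,0]
    - [0,0,0,0]
    - [0,0,0,0]
    - [0,0,0,0]
  claw: 0

```text
time: 52.55
ee_pos: [0.6164, -0.2051, 0.0791]
tcp_rot: [-0.0, 1.0, -0.02, 0.001]
ft_force: [0.4, 4.4, 5.7]
gripper_width: 0.0089
gripper_force: 10.0
```

Call:
jog_arm:
  series:
    - [0,0,0,0.11]
    - [0,0,0,0.11]
    - [0,0,0,0.11]
    - [0,0,0,0.11]
    - [0,0,0,0.11]

```text
time: 53.05
ee_pos: [0.6163, -0.2044, 0.0791]
tcp_rot: [-0.001, 0.967, 0.254, 0.001]
ft_force: [-1.0, 6.7, 6.5]
gripper_width: 0.0094
gripper_force: 10.0
```

Call:
jog_arm:
  series:
    - [0,0,0,0.11]
    - [0,0,0,0.11]
    - [0,0,0,0.11]
    - [0,0,0,0.11]
    - [0,0,0,0.11]

```text
time: 53.55
ee_pos: [0.6158, -0.204, 0.0792]
tcp_rot: [-0.001, 0.862, 0.507, 0.001]
ft_force: [-3.6, 8.5, 7.2]
gripper_width: 0.0091
gripper_force: 10.0
```

Call:
jog_arm:
  series:
    - [0,0,0,0.11]
    - [0,0,0,0.11]
    - [0,0,0,0.11]
    - [0,0,0,0.11]
    - [0,0,0,0.09]

```text
time: 54.05
ee_pos: [0.6151, -0.2038, 0.0791]
tcp_rot: [-0.002, 0.699, 0.715, 0.001]
ft_force: [-4.2, 7.6, 9.2]
gripper_width: 0.0088
gripper_force: 10.0
```

Call:
jog_arm:
  series:
    - [0,0,0,0]
    - [0,0,0,0]
    - [0,0,0,0]
    - [0,0,0,0]
    - [0,0,0,0]

```text
time: 54.55
ee_pos: [0.6151, -0.2038, 0.0791]
tcp_rot: [-0.002, 0.7, 0.714, 0.001]
ft_force: [-3.8, 8.4, 8.6]
gripper_width: 0.0087
gripper_force: 10.0
```

Call:
jog_arm:
  series:
    - [0,0,0,0]
    - [0,0,0,0]
    - [0,0,4,0]
    - [0,0,4,0]
    - [0,0,4,0]
  claw: 2.5

```text
time: 55.05
ee_pos: [0.6151, -0.2061, 0.1983]
tcp_rot: [-0.0, 0.701, 0.714, -0.001]
ft_force: [0.3, -0.6, 0.0]
gripper_width: 0.025
gripper_force: 0.0
```

Call:
jog_arm:
  series:
    - [-3,-4,2,0]
    - [-3,-4,0,0]
    - [-3,-4,0,0]
    - [-3,-4,0,0]
    - [-3,-4,0,0]

```text
time: 55.55
ee_pos: [0.466, -0.4046, 0.2162]
tcp_rot: [0.0, 0.7, 0.714, -0.0]
ft_force: [-0.2, -0.6, 0.3]
gripper_width: 0.0251
gripper_force: 0.0
```

Call:
jog_arm:
  series:
    - [-3,-4,0,0]
    - [-3,-4,0,0]
    - [-3,-4,0,0]
    - [0,0,0,0]
    - [0,0,0,0]

```text
time: 56.05
ee_pos: [0.3765, -0.5237, 0.2158]
tcp_rot: [-0.0, 0.701, 0.713, 0.0]
ft_force: [1.0, 0.4, -0.5]
gripper_width: 0.0249
gripper_force: 0.0
```

Run:
```python
from lid import *
s=snap('top');c=snap('scene')
red=lambda H,S,V:((H<8)|(H>170))&(S>140)&(V>90)
for n,b in(('L',(236,185,256,208)),('R',(326,183,350,206))):
    print(n,rectz(s,b,red,.085))
dark=lambda H,S,V:(V<95)&(S<110)
print('handle',rectz(s,(276,178,308,194),dark,.140))
blue=lambda H,S,V:(H>100)&(H<125)&(S>120)&(V>100)
print('lidtop',rectz(s,(240,170,345,215),blue,.119))
st=get_state();print(st['time'],st['ee_pos'],st['ft_force'])
```

```text
L (array([0.59216229, 0.11290141]), array([0.02402814, 0.05099087]), 0.6412062644958496)
R (array([ 0.61228418, -0.20683981]), array([0.01052995, 0.03005136]), 0.7016239166259766)
handle (array([ 0.60269409, -0.04143286]), array([0.02311338, 0.08250345]), 0.6837419271469116)
lidtop (array([ 0.60402551, -0.04142902]), array([0.07187299, 0.24860948]), 1.6745541095733643)
56.15 [ 0.37803812 -0.5221986   0.21601306] [0.01030557 0.35154544 0.01126825]
```

Both buttons now lie along y across the tabs. The lid is centred on the caddy in the top view, and the arm is clear. Handing in.

```bash
python3 -c "
from cell import *
print(finish_job())"
```

```text
the job is handed in; nothing more can be done
None
```

The job is handed in but no verdict came back: the three jars present stand in wells 4, 3 and 2, the lid is pressed down onto the rim, and both turnbuttons are turned across its tabs (about 1.55 rad each); I left the far green-capped and black-capped pair in place because they cast no shadow and I judged them fixed scenery.

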